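# Move three microphone parts on by one station

## Robot

A 6-joint arm with a two-finger parallel gripper is mounted at the origin on a cart in front of the work surface, level with it; the furniture and walls round the work are solid. World frame = base frame: x ahead of the robot, y to its left, z up, the work surface at z = 0. Lengths are in m, angles in rad, forces in N, time in s.
With the tool pointing down it reaches from about 0.425 to 0.95 m from the base axis. Payload 3.5 kg.
Tool frame: the origin (TCP) lies at the very end of the fingers, on their centre line; the grasp point (between the pads) lies 19 mm behind it (ctrl.grip_point_offset is the distance from the TCP to the grasp point, in m); z points along the fingers, y is the line along which they close (so a half turn about z gives the same grasp; the last joint's range is limited). The gripper opens to 85 mm and grips with 20 to 120 N. Pads are 22 mm wide; open, the fingers measure 114 mm over their backs; the gripper's body (76 mm by 85 mm) begins 54 mm behind the grasp point. The pads swing forward as they close: fully open they stand 13 mm farther back than shut.
Start: joints at [1.064, 0.286, 1.577, -0, 1.279, -0.15], TCP at [0.236, 0.632, 0.231] pointing down, gripper open.
Joint ranges: [-2.77, 2.77], [-0.9, 2.22], [0.21, 2.48], [-1.53, 4.67], [0.24, 2.81], [-2.84, 2.84]. Speed limits (rad/s): [2.79, 2.79, 3.14, 3.14, 3.14, 3.14].

## Interface

Orientations are given as a unit quaternion [x, y, z, w].
In Python, from plant import telemetry, vision, ctrl gives the robot as it stands.
- The arm moves only by the tool arm_command, never from a script. Its argument "series" is one flat list of numbers, 7 for each row, row after row: the shift along the tool's x, y, z in cm, then the turn, a rotation vector about the tool's x, y, z in degrees, then the closure, from 0 (fully open) to 1 (shut). A call has 1 to 10 rows; each row is the pose to reach, as a shift and turn from the pose commanded when the call began, along the tool's axes at that moment; what a row does not reach only later rows make up. A row lasts 1/12 s, in which the tool goes at most 41.7 mm and 7.16 degrees, less where a joint would pass 70% of its speed; a pose out of reach is approached as far as the arm can. A call with a gripper value outside its range is refused whole. The fingers move at their own pace and stop on an object; "force" is the grip in N (left out, the last holds). Time passes only in rows, so rows that repeat a pose let the fingers close. It gives the time, the measured TCP pose, the force, the opening and the grip force at its end, in the units of the state.
- telemetry.get_state(): the state, without advancing time (a new reading comes with each control period).
- vision.read_camera(name): name is "scene" or "top" or "wrist"; returns a dict with "color" (384x512x3 uint8, blue, green, red), "K" (3x3 intrinsics, pixels), "D" ([k1, k2, p1, p2, k3] as OpenCV has them; the pictures are not rectified), "rvec" (rotation vector, rad) and "tvec" (3), from world to camera coordinates, as OpenCV has them; the wrist camera has in their place "T_tool_cam" (4x4, takes a point from camera to tool coordinates, whose origin is the TCP and whose axes are the flange's). Camera axes: x right, y down, z forward; pixel columns grow to the right and rows downward; lengths in m; the calibration is good to about 2 mm. A picture is of the moment at which its call begins: read the wrist's pose just before it. There is no depth.
- ctrl.sign_off(): hands the job in; it is judged then, once.
The state is a dict: "time": time; "qpos": joint angles; "dq": joint speeds; "joint_efforts": joint torques, N m; "eef_pos": TCP position; "tcp_rot": TCP orientation; "contact_force": force on the tool from outside, world axes, zero at the start; "wrist_torque": the same for the moment, N m; "opening": opening from 0.0 (shut) to 1.0 (fully open); "finger_force": force on a finger pad.
Only numpy, scipy, OpenCV 4.12 (cv2) and the standard library are available. Lean on these libraries where they do the work, as an engineer would, in place of code of your own. Each camera call takes 0.05 s, during which the arm holds its last target. There are 200 camera calls.

## Task

Move the three microphone parts on by one station: the nickel mount from its bin in the dust-covered carousel into the steel cleaning tray, the clean black bell from the tray into the cork assembly ring, and the capsule from the cork ring into the carousel bin that the mount came from, with bell and mount standing upright. Turn the carousel by its bar knob to bring that bin to the cut-out in the clear cover, and use the empty rubber mat as a free spot on the way.

Things in the scene. Friction and masses are not known exactly. Their poses are not given: they have to be found in the camera images.
- mount_centre (a point): centre (half-way up) of the nickel-plated ring mount: a short stepped round part, 32 mm in diameter at the foot, slightly narrower above, 28 mm high, standing upright (its z axis up), loose. At the start it stands in one bin of the carousel, under the clear cover
- bell_centre (a point): centre (half-way up) of the black bell housing: shaped like a small round bottle, 55 mm in diameter up to 60 mm height, then a shoulder and a neck about 21 mm in diameter from 73 to 91 mm above its foot; 91 mm high, so the neck's middle is about 36 mm above this point; standing upright (z axis up), loose, about 140 g. The neck can be gripped from above. At the start it stands in the steel tray
- capsule_centre (a point): centre (half-way up) of the microphone capsule: a black drum with a pale dome, lying on its side, loose; 39 mm across its x axis, 44 mm long along its y axis (drum from -22 to +9 mm, narrower dome from +9 to +22 mm), 39 mm high; it does not roll. Grip it across its x axis (39 mm). At the start it lies in the cork ring
- cork_ring: flat cork ring fixed to the bench, outer diameter 100 mm, inner diameter 75 mm, 9 mm high, open at the bottom (what stands in it stands on the bench); origin at its centre at bench height
- steel_tray: square perforated steel tray fixed to the bench, 94 x 94 mm outside, walls 3 mm thick and 12 mm high, floor 3 mm thick; origin at the centre of its underside, x and y along its sides
- mat: empty black rubber mat, 100 x 100 x 3 mm, fixed to the bench; a free spot to set a part down; origin at the centre of its underside
- knob (a point): grip point of the carousel's bar knob, on its vertical axis: a black bar 56 mm long (along this frame's x), 15 mm thick, 26 mm high; point 7 mm below the bar's top, 24 mm above the cover. Grip across its y axis. The frame turns with the bins; the mount's bin lies along its -x. Turns freely either way with light friction (0.06 N m) and stays where it is left
- bin (a point): middle of the floor of the mount's bin, 88 mm from the carousel's axis; turns with the carousel (x axis points at its axis). The carousel has five wedge-shaped bins of 72 degrees, walls 27 mm above the floor, round outer wall 127 mm from the axis; the bin is about 120 mm wide here. The other four bins hold small fixed parts
- window (a point): point under the middle of the cover's cut-out, at bin-floor height; bin and its x axis coincide with it when the mount's bin is fully in the cut-out. Housing: grey 270 mm square plate, clear cover on four corner posts, its underside 42 mm, top 46 mm above the bin floor. Cut-out 130 mm wide (y), along x from 47 mm in front (-x, open edge) to 52 mm behind this point

How it is judged:
At the end, for the whole second after the job is handed in: The bell stands upright within 12 mm of the cork ring's centre, on the bench; the mount stands flat on the steel tray's floor, within 38 mm of its centre; the capsule lies on the floor of the bin that held the mount, within 45 mm of its middle; all released and at rest (horizontal distance between bell_centre and cork_ring below 0.012 m and height (world z) of bell_centre below 0.0505 m and angle between each of bell_centre, mount_centre's own z axis and vertical below 0.1 rad and horizontal distance between mount_centre and steel_tray below 0.038 m and height (world z) of mount_centre below 0.022 m and horizontal distance between capsule_centre and bin below 0.045 m and z of capsule_centre in the frame of bin below 0.028 m and linear speed of each of bell, mount, capsule below 0.02 m/s); the robot touches nothing.
It also fails if it takes over 128 s, if anything falls off the work surface, if the arm or the gripper's body presses on something with over 40 N, if the wrist force passes 120 N, or if a joint passes its speed limit or range.

## Working session

There is one attempt and no reset: what is moved stays moved. The work goes in short steps, Python scripts to look and compute and a tool call to move; the robot and the scene stay as the last step left them, time stands still between calls to the robot, and variables do not carry over. Pictures are saved under pics/ and viewed, at most 14 in all, crops included, and the job is handed in when it is done.

Besides the shell and the picture viewer there is one more tool, called after ">>>" in YAML: its name, and indented under it one key for each argument. arm_command: Moves the arm, as the interface text tells. Its arguments: {"type":"object","properties":{"series":{"type":"array","items":{"type":"number"}},"force":{"type":"number"}},"required":["series"]}

```bash
ls; mkdir -p pics
cat > h.py <<'E'
import numpy as np,cv2
from scipy.spatial.transform import Rotation as R
from plant import telemetry,vision,ctrl
def cam(n,save=None):
    s=telemetry.get_state(); d=vision.read_camera(n)
    if n=='wrist':
        T=np.eye(4);T[:3,:3]=R.from_quat(s['tcp_rot']).as_matrix();T[:3,3]=s['eef_pos']
        W=T@np.array(d['T_tool_cam'])
    else:
        W=np.eye(4);r=cv2.Rodrigues(np.array(d['rvec'],float))[0];W[:3,:3]=r.T;W[:3,3]=-r.T@np.array(d['tvec'],float).ravel()
    if save:
        cv2.imwrite(f'pics/{save}.png',d['color']); np.savez(f'pics/{save}.npz',W=W,K=d['K'],D=d['D'])
    return d['color'],W
def px(name,u,v,z):
    f=np.load(f'pics/{name}.npz');p=cv2.undistortPoints(np.array([[[u,v]]],float),f['K'],f['D'])[0,0]
    W=f['W'];ray=W[:3,:3]@[p[0],p[1],1];c=W[:3,3];return c+ray*(z-c[2])/ray[2]
def proj(name,P):
    f=np.load(f'pics/{name}.npz');Wi=np.linalg.inv(f['W'])
    return cv2.projectPoints(np.array(P,float).reshape(-1,3),cv2.Rodrigues(Wi[:3,:3])[0],Wi[:3,3],f['K'],f['D'])[0].reshape(-1,2)
def st():
    s=telemetry.get_state();Rm=R.from_quat(s['tcp_rot']).as_matrix()
    print('t',round(s['time'],2),'p',np.round(s['eef_pos'],4),'y-ang',np.degrees(np.arctan2(Rm[1,1],Rm[0,1])).round(2),'z',Rm[:,2].round(3),'op',s['opening'],'q',np.round(s['qpos'],2))
def rel(P,yang=None):
    """tool-axis shift cm to reach TCP P, and turn about tool z (deg) to bring tool y to yang (mod 180)"""
    s=telemetry.get_state();Rm=R.from_quat(s['tcp_rot']).as_matrix()
    o=np.round(Rm.T@(np.array(P)-s['eef_pos'])*100,2)
    a=None
    if yang is not None:
        cur=np.degrees(np.arctan2(Rm[1,1],Rm[0,1])); a=-((yang-cur+90)%180-90)
    print('rel',o,'turn',a)
E
python3 - <<'E'
from h import *
st()
a,_=cam('scene','s0');b,_=cam('top','t0')
cv2.imwrite('pics/s0b.png',cv2.resize(a,(800,600)));cv2.imwrite('pics/t0b.png',cv2.resize(b,(800,600)))
E
```

```text
pics
t 0.0 p [0.2354 0.6319 0.2299] y-ang 69.56 z [-0.001 -0.002 -1.   ] op 1.0012741664006135 q [ 1.06  0.29  1.58  0.    1.28 -0.15]
```

View pics/t0b.png

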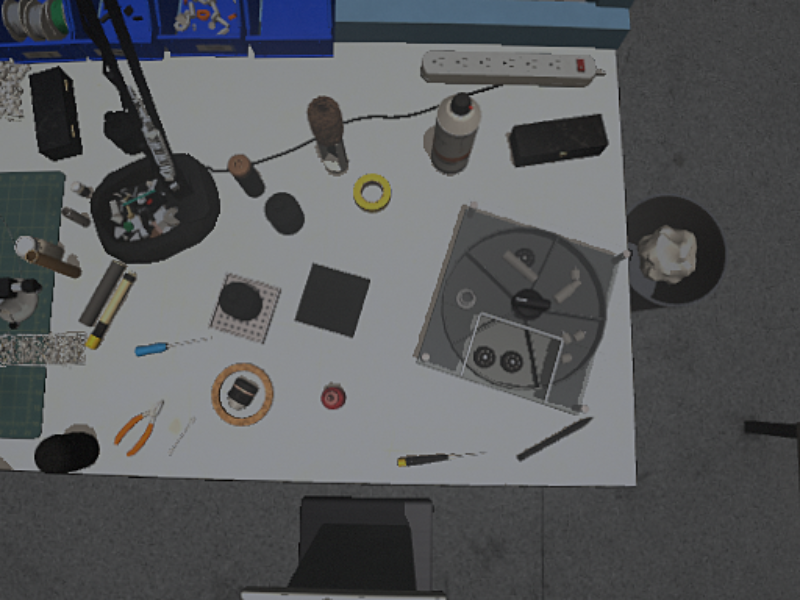

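View pics/s0b.png

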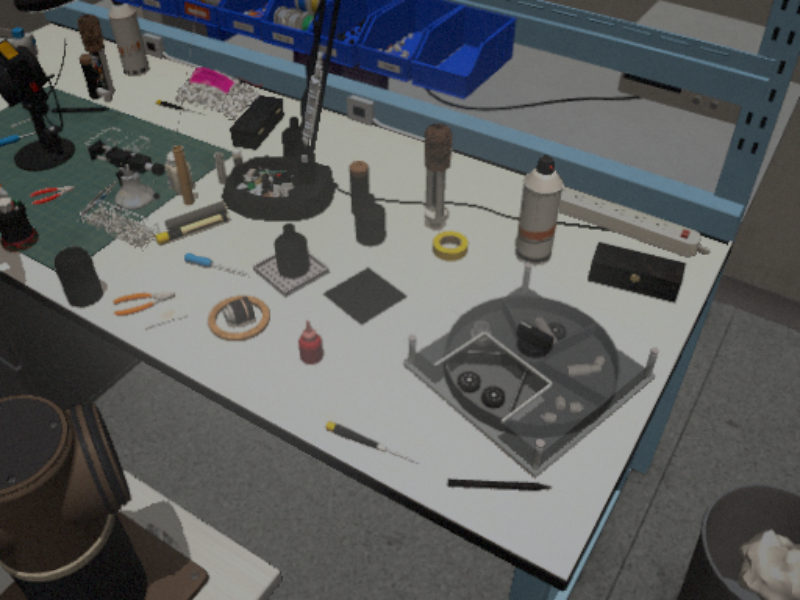

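Top view (800 px scale): the mount shows at (466,298), the knob at (530,303), the cut-out around (512,360), the ring at (242,394), the tray at (245,308), and the mat at (333,300). The scene view agrees.

```bash
python3 - <<'E'
from h import *
k=512/800
def T(u,v,z):return px('t0',(u+.5)*k-.5,(v+.5)*k-.5,z).round(4)
def S(u,v,z):return px('s0',(u+.5)*k-.5,(v+.5)*k-.5,z).round(4)
print('cams',np.load('pics/t0.npz')['W'][:3,3],np.load('pics/s0.npz')['W'][:3,3])
print('ring',T(242,394,.005),S(239,317,.005))
print('tray',[T(*p,.012) for p in((224,273),(281,288),(267,343),(209,328))])
print('mat',[T(*p,.003) for p in((314,263),(370,279),(353,337),(296,320))], S(366,295,.003))
print('bell top',T(238,297,.094),S(290,230,.094)); print('caps',T(243,392,.02))
print('plate corners z~.01',[T(*p,.01) for p in((463,205),(629,252),(582,413),(416,358))])
print('cutout corners z.055',[T(*p,.055) for p in((482,314),(563,343),(545,403))])
print('knob z.08',T(530,302,.08),S(535,325,.08)); print('mount',T(466,298,.025))
print('knob z.07',T(530,302,.07),S(535,325,.07)); print('knob z.09',T(530,302,.09),S(535,325,.09))
E
python3 - <<'E'
import cv2
a=cv2.imread('pics/t0.png')
cv2.imwrite('pics/t0c.png',cv2.resize(a[125:270,262:405],None,fx=4.1,fy=4.1,interpolation=cv2.INTER_CUBIC))
E
```

```text
cams [ 0.46564535 -0.07869021  0.91542447] [-0.15411603 -0.52511445  0.86295769]
ring [0.4545 0.1693 0.005 ] [0.4539 0.1677 0.005 ]
tray [array([0.6493, 0.2085, 0.012 ]), array([0.626 , 0.1132, 0.012 ]), array([0.5363, 0.1314, 0.012 ]), array([0.5585, 0.2272, 0.012 ])]
mat [array([0.6704, 0.0626, 0.003 ]), array([ 0.6452, -0.0304,  0.003 ]), array([ 0.5495, -0.0054,  0.003 ]), array([0.5753, 0.0881, 0.003 ])] [0.6082 0.0258 0.003 ]
bell top [0.5969 0.1591 0.094 ] [0.5912 0.1612 0.094 ]
caps [0.4578 0.1638 0.02  ]
plate corners z~.01 [array([ 0.7721, -0.1821,  0.01  ]), array([ 0.6977, -0.4583,  0.01  ]), array([ 0.4344, -0.3714,  0.01  ]), array([ 0.5172, -0.1073,  0.01  ])]
cutout corners z.055 [array([ 0.5836, -0.2061,  0.055 ]), array([ 0.5411, -0.3301,  0.055 ]), array([ 0.4502, -0.3009,  0.055 ])]
knob z.08 [ 0.5995 -0.2745  0.08  ] [ 0.6178 -0.2675  0.08  ]
mount [ 0.6129 -0.1851  0.025 ]
knob z.07 [ 0.6011 -0.2768  0.07  ] [ 0.6277 -0.2642  0.07  ]
knob z.09 [ 0.5979 -0.2721  0.09  ] [ 0.608  -0.2708  0.09  ]
```

View pics/t0c.png

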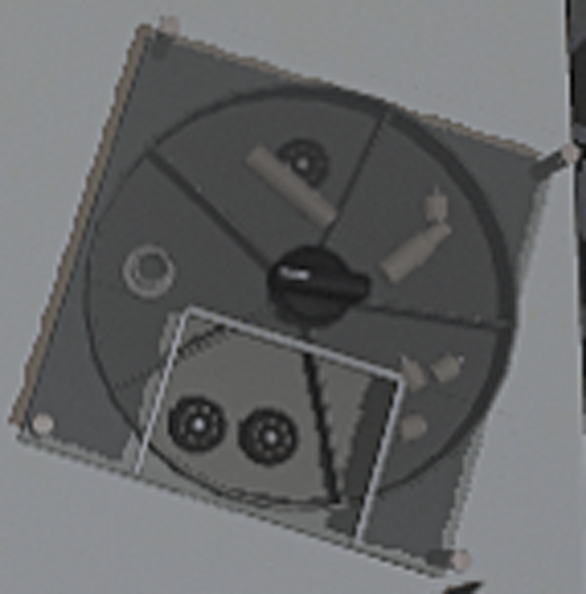

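Run:
```python
from h import *
rel([.47,.17,.26],20)
print(np.round(vision.read_camera('wrist')['T_tool_cam'],3), vision.read_camera('wrist')['K'])
k=512/800
def C(u,v,z):return px('t0',u/4.1+262-.4,v/4.1+125-.4,z).round(4)
ax=np.array([.604,-.279])
for n,p in dict(w1=(385,110),w2=(150,150),w3=(115,385),w4=(335,500),w5=(515,325)).items():
    q=C(*p,.045)[:2]-ax;print(n,np.degrees(np.arctan2(q[1],q[0])).round(1),np.hypot(*q).round(3))
a,b=C(275,279,.095),C(370,290,.095);print(a,b,np.degrees(np.arctan2(*(a-b)[1::-1])))
print('posts',[C(*p,.062) for p in((170,22),(572,152),(461,558),(43,424))])
```

```text
rel [-38.11 -35.1   -2.93] turn 49.55583415219198
[[ 0.    -0.959 -0.284  0.073]
 [ 1.     0.     0.    -0.001]
 [-0.    -0.284  0.959 -0.143]
 [ 0.     0.     0.     1.   ]] [[313.95326397   0.         255.26496961]
 [  0.         313.95326397 189.78179984]
 [  0.           0.           1.        ]]
w1 -23.8 0.117
w2 50.6 0.124
w3 118.3 0.132
w4 -174.6 0.128
w5 -100.8 0.124
[ 0.5977 -0.2471  0.095 ] [ 0.5925 -0.3005  0.095 ] 84.4381715343563
posts [array([ 0.7575, -0.1932,  0.062 ]), array([ 0.6829, -0.4332,  0.062 ]), array([ 0.4442, -0.3589,  0.062 ]), array([ 0.5166, -0.1197,  0.062 ])]
```

>>> arm_command:
  series: [-3.8, -3.5, -0.3, 0, 0, 5, 0, -7.6, -7, -0.6, 0, 0, 10, 0, -11.4, -10.5, -0.9, 0, 0, 15, 0, -15.2, -14, -1.2, 0, 0, 20, 0, -19, -17.5, -1.5, 0, 0, 25, 0, -22.8, -21, -1.8, 0, 0, 30, 0, -26.6, -24.5, -2.1, 0, 0, 35, 0, -30.4, -28, -2.4, 0, 0, 40, 0, -34.2, -31.5, -2.7, 0, 0, 45, 0, -38.1, -35.1, -2.9, 0, 0, 50, 0]

```text
time: 1.03
eef_pos: [0.4243, 0.2597, 0.2554]
tcp_rot: [0.578, 0.816, 0.0, 0.0]
contact_force: [0.2, 0.9, -0.2]
opening: 1.001
finger_force: 0.0
```

>>> arm_command:
  series: [0, 0, 0, 0, 0, 0, 0, 0, 0, 0, 0, 0, 0, 0]

```text
time: 1.2
eef_pos: [0.425, 0.2597, 0.2553]
tcp_rot: [0.579, 0.816, 0.0, -0.0]
contact_force: [-0.0, 0.1, 0.5]
opening: 1.001
finger_force: 0.0
```

Run:
```python
from h import *
st();a,_=cam('wrist','w1');cv2.imwrite('pics/w1b.png',cv2.resize(a,(800,600),interpolation=cv2.INTER_CUBIC))
```

```text
t 1.2 p [0.425  0.2597 0.2553] y-ang 19.3 z [ 0.  0. -1.] op 1.001033026111826 q [ 0.34 -0.13  1.98  0.    1.3   0.01]
```

View pics/w1b.png

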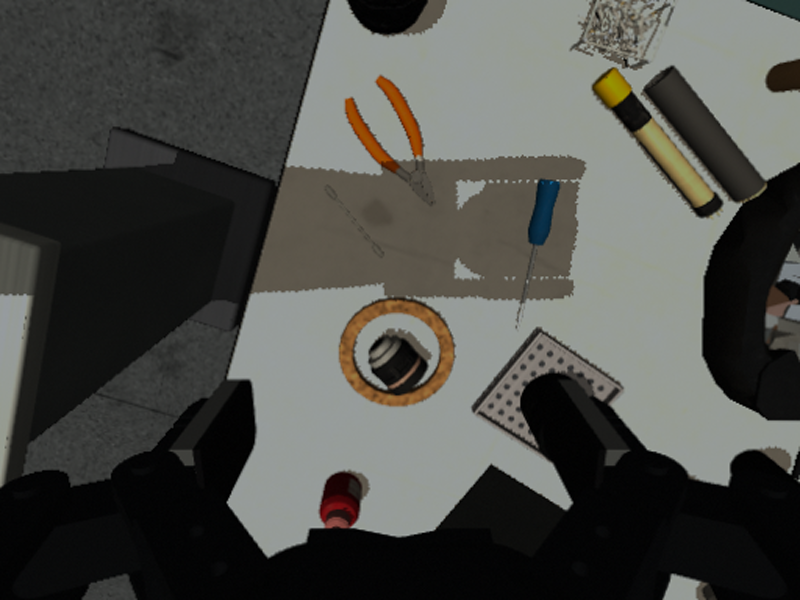

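Wrist view: the ring centre is at (397,352). The capsule drum is at about (404,368) and its dome at (385,347). The tray is at (547,385), and the fingers are in view.

Run:
```python
from h import *
k=.64
def P(u,v,z):return px('w1',(u+.5)*k-.5,(v+.5)*k-.5,z).round(4)
print('ring',P(397,352,.009))
a,b=P(384,346,.02),P(410,374,.02);print('caps',a,b,P(400,363,.02),np.degrees(np.arctan2(*(a-b)[1::-1])))
print('tray',P(540,329,.012),P(622,386,.012),P(473,409,.012))
rel([.60,-.275,.20],-5)
```

```text
ring [0.4528 0.1721 0.009 ]
caps [0.4394 0.178  0.02  ] [0.4682 0.1612 0.02  ] [0.4569 0.168  0.02  ] 149.74356283647074
tray [0.5583 0.2324 0.012 ] [0.646  0.2078 0.012 ] [0.5332 0.1444 0.012 ]
rel [-56.38  -1.27   5.48] turn 24.450350195163864
```

>>> arm_command:
  series: [-3, 0, 0.3, 0, 0, 2, 0, -6.5, 0, 0.6, 0, 0, 4, 0, -10, -0.2, 1, 0, 0, 6, 0, -14, -0.3, 1.4, 0, 0, 8, 0, -18, -0.4, 1.8, 0, 0, 10, 0, -22, -0.5, 2.2, 0, 0, 12, 0, -26, -0.6, 2.6, 0, 0, 14, 0, -30, -0.7, 3, 0, 0, 15, 0, -33, -0.7, 3.2, 0, 0, 15, 0, -33, -0.7, 3.2, 0, 0, 15, 0]

```text
time: 2.08
eef_pos: [0.5291, -0.0545, 0.2223]
tcp_rot: [0.679, 0.734, -0.001, 0.0]
contact_force: [0.3, 0.4, -0.4]
opening: 1.002
finger_force: 0.0
```

>>> arm_command:
  series: [-3, 0, 0.3, 0, 0, 2, 0, -6.5, 0, 0.6, 0, 0, 4, 0, -10, -0.2, 1, 0, 0, 6, 0, -14, -0.3, 1.4, 0, 0, 8, 0, -18, -0.4, 1.8, 0, 0, 9, 0, -18, -0.4, 1.8, 0, 0, 9, 0, -18, -0.4, 1.8, 0, 0, 9, 0]

```text
time: 2.67
eef_pos: [0.5385, -0.2311, 0.2043]
tcp_rot: [0.734, 0.679, 0.0, -0.001]
contact_force: [0.3, 0.3, -0.7]
opening: 1.002
finger_force: 0.0
```

Run:
```python
from h import *
st();a,_=cam('wrist','w2');cv2.imwrite('pics/w2b.png',cv2.resize(a,(800,600),interpolation=cv2.INTER_CUBIC))
```

```text
t 2.67 p [ 0.5385 -0.2311  0.2043] y-ang -4.46 z [-0.001  0.002 -1.   ] op 1.001587314889152 q [-0.58  0.12  1.83  0.    1.2  -0.5 ]
```

View pics/w2b.png

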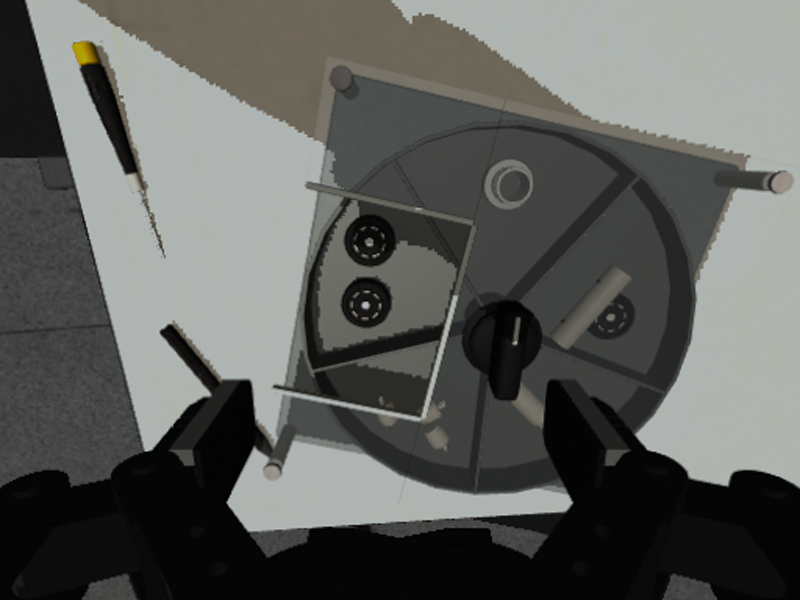

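The knob bar is at about (509,350) and nearly vertical in the image. The cut-out corners are at (475,222) and (425,416), and the mount is at (509,184).

```bash
cat >> h.py <<'E'
def tri(obs):
    A=np.zeros((3,3));b=np.zeros(3)
    for n,u,v in obs:
        c=np.load(f'pics/{n}.npz')['W'][:3,3];d=px(n,u,v,-1)-c;d/=np.linalg.norm(d);M=np.eye(3)-np.outer(d,d);A+=M;b+=M@c
    return np.linalg.solve(A,b).round(4)
E
python3 - <<'E'
from h import *
import cv2
k=.64;w=lambda u,v:('w2',(u+.5)*k-.5,(v+.5)*k-.5)
t=lambda u,v:('t0',(u+.5)*k-.5,(v+.5)*k-.5)
c=lambda u,v:('t0',u/4.1+262-.4,v/4.1+125-.4)
print('cut1',tri([w(475,222),c(187,308)]),'cut2',tri([w(425,416),c(403,380)]))
print('mark',tri([w(517,330),c(293,270)]),'posts',tri([w(341,77),c(43,424)]),tri([w(780,181),c(170,22)]),tri([w(272,470),c(461,558)]))
for z in (.085,.095,.105):print(z,'bar',px(*w(511,310),z),px(*w(507,395),z))
print('mount',tri([w(509,184),c(148,268)]))
print('wall ends',[ (np.degrees(np.arctan2(*(px(*w(*p),.04)-[.6,-.276,0])[1::-1])).round(1)) for p in((635,180),(668,390),(475,490),(312,365),(397,160))])
a=cv2.imread('pics/w2.png');cv2.imwrite('pics/w2c.png',cv2.resize(a[180:265,280:370],None,fx=6,fy=6,interpolation=cv2.INTER_CUBIC)+30)
E
```

```text
cut1 [ 0.6702 -0.2907 -0.5465] cut2 [ 0.5466 -0.3304  0.0527]
mark [ 0.6024 -0.2589  0.0898] posts [ 0.5159 -0.1197  0.0691] [ 0.7604 -0.1938  0.0534] [ 0.4432 -0.3572  0.0643]
0.085 bar [ 0.59882826 -0.24895538  0.085     ] [ 0.59571319 -0.30160903  0.085     ]
0.095 bar [ 0.59670363 -0.24554967  0.095     ] [ 0.59370735 -0.29619534  0.095     ]
0.105 bar [ 0.594579   -0.24214395  0.105     ] [ 0.59170152 -0.29078165  0.105     ]
mount [ 0.62   -0.188  -0.0126]
wall ends [np.float64(46.6), np.float64(-25.4), np.float64(-99.1), np.float64(-172.3), np.float64(117.7)]
```

View pics/w2c.png

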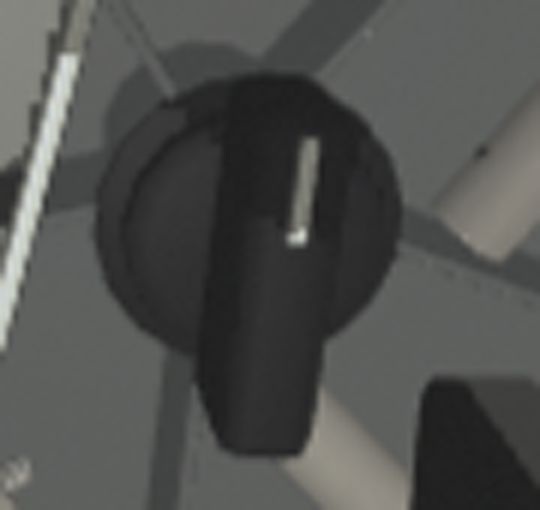

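Run:
```python
from h import *
for z in (.085,.09,.095,.10):
    a=px('w2',333.3,194.2,z);b=px('w2',324.7,253.3,z);print(z,a[:2].round(4),b[:2].round(4),((a+b)/2)[:2].round(4),np.linalg.norm(a-b).round(4),np.degrees(np.arctan2(*(a-b)[1::-1])))
rel([.600,-.275,.15],-4.5)
```

```text
0.085 [ 0.6045 -0.2457] [ 0.5961 -0.3023] [ 0.6003 -0.274 ] 0.0573 81.56366378391706
0.09 [ 0.6033 -0.2441] [ 0.5951 -0.2996] [ 0.5992 -0.2718] 0.0562 81.56366378391695
0.095 [ 0.6021 -0.2424] [ 0.594  -0.2969] [ 0.5981 -0.2697] 0.0551 81.56366378391695
0.1 [ 0.601  -0.2408] [ 0.593  -0.2942] [ 0.597  -0.2675] 0.054 81.56366378391706
rel [-4.02  6.48  5.44] turn 0.13081768624370227
```

>>> arm_command:
  series: [-1.5, 2, 2, 0, 0, 1, 0, -3, 4.5, 4, 0, 0, 2, 0, -3.9, 6.4, 6, 0, 0, 3.5, 0, -3.9, 6.4, 9, 0, 0, 3.5, 0.2, -3.9, 6.4, 12, 0, 0, 3.5, 0.4, -3.9, 6.4, 13.2, 0, 0, 3.5, 0.5, -3.9, 6.4, 13.2, 0, 0, 3.5, 0.5, -3.9, 6.4, 13.2, 0, 0, 3.5, 0.5, -3.9, 6.4, 13.2, 0, 0, 3.5, 0.5]

```text
time: 3.47
eef_pos: [0.6005, -0.2751, 0.0758]
tcp_rot: [0.754, 0.657, 0.001, 0.002]
contact_force: [0.1, -0.1, 0.2]
opening: 0.5
finger_force: 0.0
```

Run:
```python
from h import *
st();a,_=cam('wrist','w3');cv2.imwrite('pics/w3b.png',cv2.resize(a,(640,480),interpolation=cv2.INTER_CUBIC))
```

```text
t 3.47 p [ 0.6005 -0.2751  0.0758] y-ang -7.87 z [ 0.003 -0.002 -1.   ] op 0.49951741387903337 q [-0.58  0.41  1.72  0.    1.01 -0.45]
```

View pics/w3b.png

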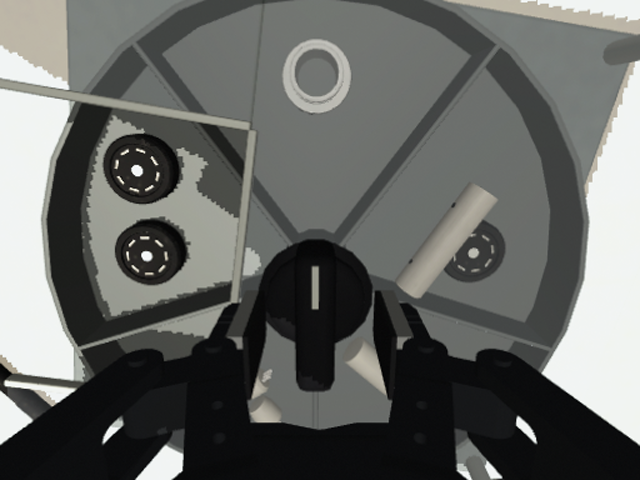

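The bar sits centred and aligned between the pads (x≈315, image centre 319). I'll close on it.

>>> arm_command:
  series: [0, 0, 0.2, 0, 0, 0, 1, 0, 0, 0.2, 0, 0, 0, 1, 0, 0, 0.2, 0, 0, 0, 1, 0, 0, 0.2, 0, 0, 0, 1, 0, 0, 0.2, 0, 0, 0, 1]
  force: 40

```text
time: 3.93
eef_pos: [0.5987, -0.2756, 0.0729]
tcp_rot: [0.754, 0.656, -0.0, -0.0]
contact_force: [-3.5, 1.5, 6.6]
opening: 0.163
finger_force: 42.5
```

>>> arm_command:
  series: [0, 0, -0.1, 0, 0, -3, 1, 0, 0, -0.1, 0, 0, -8, 1, 0, 0, -0.1, 0, 0, -13, 1, 0, 0, -0.1, 0, 0, -18, 1, 0, 0, -0.1, 0, 0, -23, 1, 0, 0, -0.1, 0, 0, -28, 1, 0, 0, -0.1, 0, 0, -33, 1, 0, 0, -0.1, 0, 0, -37, 1, 0, 0, -0.1, 0, 0, -40, 1, 0, 0, -0.1, 0, 0, -40, 1]

```text
time: 4.77
eef_pos: [0.5988, -0.2756, 0.0729]
tcp_rot: [0.484, 0.875, -0.0, -0.0]
contact_force: [-2.5, 0.3, 3.5]
opening: 0.166
finger_force: 42.2
```

>>> arm_command:
  series: [0, 0, 0, 0, 0, -3, 1, 0, 0, 0, 0, 0, -8, 1, 0, 0, 0, 0, 0, -13, 1, 0, 0, 0, 0, 0, -18, 1, 0, 0, 0, 0, 0, -23, 1, 0, 0, 0, 0, 0, -28, 1, 0, 0, 0, 0, 0, -33, 1, 0, 0, 0, 0, 0, -37, 1, 0, 0, 0, 0, 0, -40.4, 1, 0, 0, 0, 0, 0, -40.4, 1]

```text
time: 5.6
eef_pos: [0.5988, -0.2756, 0.0729]
tcp_rot: [0.153, 0.988, -0.0, -0.0]
contact_force: [-3.0, -0.1, 4.6]
opening: 0.164
finger_force: 42.3
```

Run:
```python
from h import *
st();a,_=cam('wrist','w4');cv2.imwrite('pics/w4b.png',cv2.resize(a,(640,480),interpolation=cv2.INTER_CUBIC))
```

```text
t 5.6 p [ 0.5988 -0.2756  0.0729] y-ang 72.45 z [-0. -0. -1.] op 0.16394627267578005 q [-0.58  0.42  1.72 -0.    1.01 -1.85]
```

View pics/w4b.png

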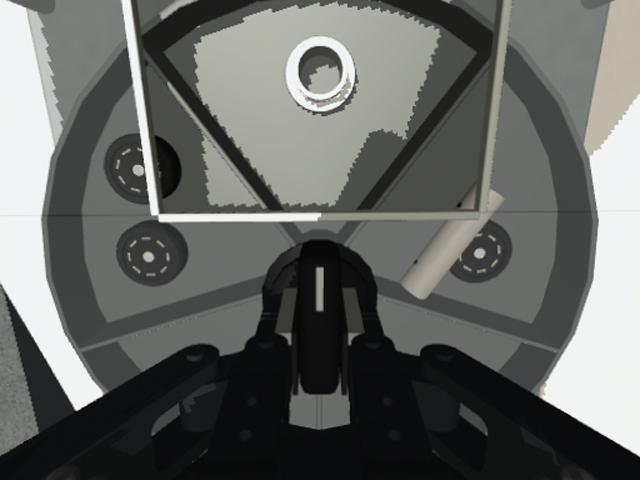

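The bin is now squarely in the cut-out. The mount's top ring is at (320,68) and its foot at (321,78) in the 640 px image.

Run:
```python
from h import *
k=.8;P=lambda u,v,z:px('w4',(u+.5)*k-.5,(v+.5)*k-.5,z)
print(P(320,68,.041),P(321,78,.016)); m=P(320,69,.041)
ax=np.array([.5988,-.2756]);e=np.array([np.cos(np.radians(162.45)),np.sin(np.radians(162.45))]);print('win',ax+.088*e)
rel([m[0],m[1],.13],72.45)
```

```text
[ 0.50919165 -0.24741893  0.041     ] [ 0.51064598 -0.24732966  0.016     ]
win [ 0.51489603 -0.24906466]
rel [ 9.35 -0.04 -5.71] turn -0.11485114739832625
```

>>> arm_command:
  series: [0, 0, 0, 0, 0, 0, 0.5, 0, 0, 0, 0, 0, 0, 0.5, 0, 0, -2, 0, 0, 0, 0.5, 0, 0, -5.7, 0, 0, 0, 0.5, 0, 0, -7.7, 0, 0, 0, 0.5, 0, 0, -7.7, 0, 0, 0, 0.5]

```text
time: 6.15
eef_pos: [0.6024, -0.2773, 0.1558]
tcp_rot: [0.153, 0.988, -0.002, 0.006]
contact_force: [1.4, 0.3, 1.0]
opening: 0.498
finger_force: 0.0
```

>>> arm_command:
  series: [2.5, 0, 0, 0, 0, 0, 0.6, 5.5, 0, 0, 0, 0, 0, 0.6, 8.5, 0, 0, 0, 0, 0, 0.6, 9.3, 0, 2, 0, 0, 0, 0.6, 9.3, 0, 4, 0, 0, 0, 0.6, 9.3, 0, 4, 0, 0, 0, 0.6, 9.3, 0, 4, 0, 0, 0, 0.6]

```text
time: 6.73
eef_pos: [0.5094, -0.2466, 0.1075]
tcp_rot: [0.153, 0.988, 0.001, -0.001]
contact_force: [0.8, -0.6, -0.2]
opening: 0.4
finger_force: 0.0
```

Run:
```python
from h import *
st();a,_=cam('wrist','w5');cv2.imwrite('pics/w5b.png',cv2.resize(a,(640,480),interpolation=cv2.INTER_CUBIC))
rel([.5097,-.2473,.02],72.45)
```

```text
t 6.73 p [ 0.5094 -0.2466  0.1075] y-ang 72.42 z [-0.003  0.002 -1.   ] op 0.3997935080650085 q [-0.63  0.19  1.94  0.    1.02 -1.89]
rel [ 0.07 -0.02  8.89] turn -0.017564543837551128
```

View pics/w5b.png

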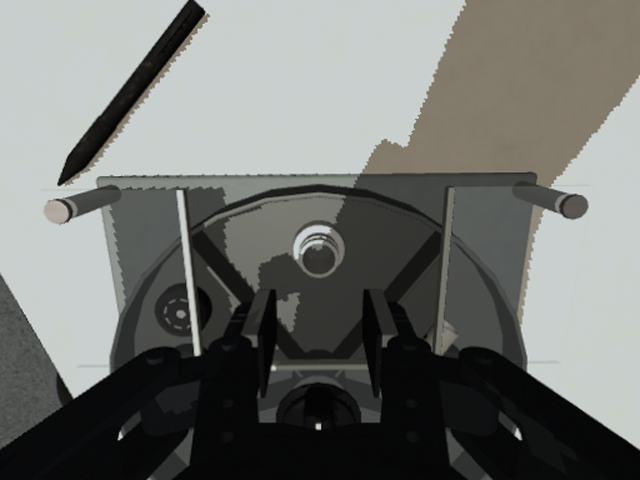

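The mount's top is at (319,240), centred laterally. I'll check its distance along the tool's x and then descend.

Run:
```python
from h import *
k=.8;P=lambda u,v,z:px('w5',(u+.5)*k-.5,(v+.5)*k-.5,z)
print(P(319,239,.041),P(319,250,.014),tri([('w5',319.5*k-.5,240*k-.5),('w4',320.5*k-.5,69*k-.5)]))
```

```text
[ 0.49930549 -0.24390419  0.041     ] [ 0.5139001  -0.24849558  0.014     ] [ 0.5066 -0.2464  0.0161]
```

>>> arm_command:
  series: [0, 0, 0, 0, 0, 0, 0.35, 0, 0, 0, 0, 0, 0, 0.35, 0, 0, 2.5, 0, 0, 0, 0.35, 0, 0, 5, 0, 0, 0, 0.35, 0, 0, 7, 0, 0, 0, 0.35, 0, 0, 8.2, 0, 0, 0, 0.35, 0, 0, 8.2, 0, 0, 0, 0.35, 0, 0, 8.2, 0, 0, 0, 0.35]

```text
time: 7.45
eef_pos: [0.5106, -0.2475, 0.0274]
tcp_rot: [0.153, 0.988, 0.0, -0.0]
contact_force: [0.3, -0.2, 0.3]
opening: 0.652
finger_force: 0.0
```

>>> arm_command:
  series: [0.2, 0, 0.6, 0, 0, 0, 0.35, 0.2, 0, 0.7, 0, 0, 0, 0.7, 0.2, 0, 0.7, 0, 0, 0, 1, 0.2, 0, 0.7, 0, 0, 0, 1, 0.2, 0, 0.7, 0, 0, 0, 1, 0.2, 0, 0.7, 0, 0, 0, 1]
  force: 30

```text
time: 7.95
eef_pos: [0.5088, -0.2471, 0.0211]
tcp_rot: [0.152, 0.988, -0.0, 0.0]
contact_force: [-1.7, 0.8, 4.3]
opening: 0.331
finger_force: 29.7
```

Run:
```python
from h import *
st();a,_=cam('wrist','w6');cv2.imwrite('pics/w6b.png',cv2.resize(a,(480,360)))
```

```text
t 7.95 p [ 0.5088 -0.2471  0.0211] y-ang 72.46 z [ 0.001 -0.001 -1.   ] op 0.3305637695196469 q [-0.63  0.32  1.97 -0.    0.85 -1.9 ]
```

View pics/w6b.png

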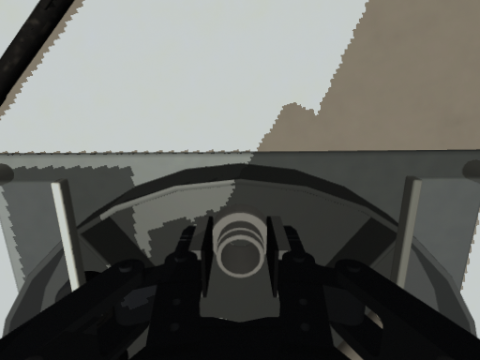

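>>> arm_command:
  series: [0, 0, -1, 0, 0, 0, 1, 0, 0, -3, 0, 0, 0, 1, 0, 0, -6, 0, 0, 0, 1, 0, 0, -9, 0, 0, 0, 1, 0, 0, -11, 0, 0, 0, 1, 0, 0, -12, 0, 0, 0, 1, 0, 0, -12, 0, 0, 0, 1]

```text
time: 8.58
eef_pos: [0.5099, -0.2477, 0.1434]
tcp_rot: [0.152, 0.988, -0.001, 0.003]
contact_force: [1.1, -1.0, -0.5]
opening: 0.33
finger_force: 29.6
```

Run:
```python
from h import *
st();rel([.61,.029,.13],72.45)
```

```text
t 8.58 p [ 0.5099 -0.2477  0.1434] y-ang 72.46 z [ 0.005 -0.003 -1.   ] op 0.32969289331999185 q [-0.63  0.14  1.92  0.    1.08 -1.9 ]
rel [-1.2  29.4   1.29] turn 0.009611587199103155
```

>>> arm_command:
  series: [-0.1, 2, 0, 0, 0, 0, 1, -0.2, 5, 0, 0, 0, 0, 1, -0.3, 8.5, 0, 0, 0, 0, 1, -0.5, 12, 0, 0, 0, 0, 1, -0.6, 15.5, 0, 0, 0, 0, 1, -0.8, 19, 0, 0, 0, 0, 1, -1, 22.5, 0, 0, 0, 0, 1, -1.1, 26, 0, 0, 0, 0, 1, -1.2, 28.5, 0, 0, 0, 0, 1, -1.2, 29.4, 1, 0, 0, 0, 1]

```text
time: 9.42
eef_pos: [0.6093, 0.0333, 0.1298]
tcp_rot: [0.151, 0.989, 0.001, 0.001]
contact_force: [-0.3, -0.2, -0.8]
opening: 0.33
finger_force: 29.6
```

>>> arm_command:
  series: [0, 0, 1, 0, 0, 0, 1, 0, 0, 4, 0, 0, 0, 1, 0, 0, 7, 0, 0, 0, 1, 0, 0, 9.5, 0, 0, 0, 1, 0, 0, 10.8, 0, 0, 0, 1, 0, 0, 10.8, 0, 0, 0, 1, 0, 0, 10.8, 0, 0, 0, 1]

```text
time: 10.0
eef_pos: [0.6073, 0.0291, 0.0208]
tcp_rot: [0.153, 0.988, -0.0, -0.001]
contact_force: [0.2, -1.0, -0.3]
opening: 0.332
finger_force: 29.6
```

Run:
```python
from h import *
st();rel([.61,.029,.012],72.45);print(telemetry.get_state()['contact_force'])
```

```text
t 10.0 p [0.6073 0.0291 0.0208] y-ang 72.39 z [-0.003  0.    -1.   ] op 0.33186917379415853 q [-0.12  0.4   1.86 -0.    0.89 -1.38]
rel [-0.26  0.08  0.88] turn -0.05903748726045421
[ 0.21540842 -1.00711036 -0.31272564]
```

Creeping down until it touches.

>>> arm_command:
  series: [0, 0, 0.3, 0, 0, 0, 1, 0, 0, 0.6, 0, 0, 0, 1, 0, 0, 0.6, 0, 0, 0, 1, 0, 0, 0.6, 0, 0, 0, 1]

```text
time: 10.33
eef_pos: [0.6091, 0.0299, 0.0172]
tcp_rot: [0.152, 0.988, 0.0, 0.001]
contact_force: [-1.0, -0.0, -0.6]
opening: 0.329
finger_force: 29.6
```

>>> arm_command:
  series: [0, 0, 0.2, 0, 0, 0, 1, 0, 0, 0.2, 0, 0, 0, 1, 0, 0, 0.2, 0, 0, 0, 1]

```text
time: 10.58
eef_pos: [0.6085, 0.0301, 0.0143]
tcp_rot: [0.152, 0.988, -0.0, 0.0]
contact_force: [-0.3, -1.1, -1.8]
opening: 0.33
finger_force: 29.6
```

>>> arm_command:
  series: [0, 0, 0.2, 0, 0, 0, 1, 0, 0, 0.2, 0, 0, 0, 1, 0, 0, 0.2, 0, 0, 0, 1]

```text
time: 10.83
eef_pos: [0.6083, 0.03, 0.0119]
tcp_rot: [0.152, 0.988, -0.0, -0.0]
contact_force: [-0.5, 0.5, 0.3]
opening: 0.325
finger_force: 29.6
```

>>> arm_command:
  series: [0, 0, 0.15, 0, 0, 0, 1, 0, 0, 0.15, 0, 0, 0, 1, 0, 0, 0.15, 0, 0, 0, 1]

```text
time: 11.08
eef_pos: [0.6083, 0.03, 0.0105]
tcp_rot: [0.153, 0.988, -0.0, -0.0]
contact_force: [1.0, 0.5, -1.0]
opening: 0.329
finger_force: 29.6
```

>>> arm_command:
  series: [0, 0, 0.15, 0, 0, 0, 1, 0, 0, 0.15, 0, 0, 0, 1, 0, 0, 0.15, 0, 0, 0, 1]

```text
time: 11.33
eef_pos: [0.6086, 0.03, 0.0101]
tcp_rot: [0.152, 0.988, -0.0, -0.0]
contact_force: [-1.9, 1.2, 5.7]
opening: 0.332
finger_force: 30.4
```

>>> arm_command:
  series: [0, 0, 0, 0, 0, 0, 0.4, 0, 0, 0, 0, 0, 0, 0.3, 0, 0, -1, 0, 0, 0, 0.3, 0, 0, -4, 0, 0, 0, 0.1, 0, 0, -8, 0, 0, 0, 0, 0, 0, -12, 0, 0, 0, 0, 0, 0, -15, 0, 0, 0, 0, 0, 0, -15, 0, 0, 0, 0]

```text
time: 12.0
eef_pos: [0.6134, 0.0296, 0.169]
tcp_rot: [0.152, 0.988, 0.0, 0.008]
contact_force: [1.2, -0.1, 1.0]
opening: 0.999
finger_force: 0.0
```

Run:
```python
from h import *
st();rel([.457,.168,.14],60)
```

```text
t 12.0 p [0.6134 0.0296 0.169 ] y-ang 72.47 z [ 0.016 -0.002 -1.   ] op 0.9989704554114448 q [-0.12  0.2   1.8   0.    1.13 -1.38]
rel [19.13  8.48  2.62] turn 12.473813051276892
```

>>> arm_command:
  series: [2.5, 1, 0, 0, 0, 2, 0, 5.5, 2.5, 0, 0, 0, 4, 0, 9, 4, 0, 0, 0, 7, 0, 12.5, 5.5, 0.5, 0, 0, 10, 0, 15.5, 7, 1, 0, 0, 12.5, 0, 17.8, 8.2, 1, 0, 0, 12.5, 0, 18.6, 8.5, 1, 0, 0, 12.5, 0.1, 18.6, 8.5, 1, 0, 0, 12.5, 0.2, 18.6, 8.5, 1, 0, 0, 12.5, 0.2]

```text
time: 12.75
eef_pos: [0.4573, 0.167, 0.1496]
tcp_rot: [0.259, 0.966, 0.0, 0.001]
contact_force: [0.1, 0.3, 1.0]
opening: 0.798
finger_force: 0.0
```

Run:
```python
from h import *
st();a,_=cam('wrist','w7');cv2.imwrite('pics/w7b.png',cv2.resize(a,(640,480),interpolation=cv2.INTER_CUBIC))
```

```text
t 12.75 p [0.4573 0.167  0.1496] y-ang 60.01 z [ 0.002 -0.    -1.   ] op 0.7978845254668957 q [ 0.14 -0.05  2.1  -0.    1.09 -0.91]
```

View pics/w7b.png

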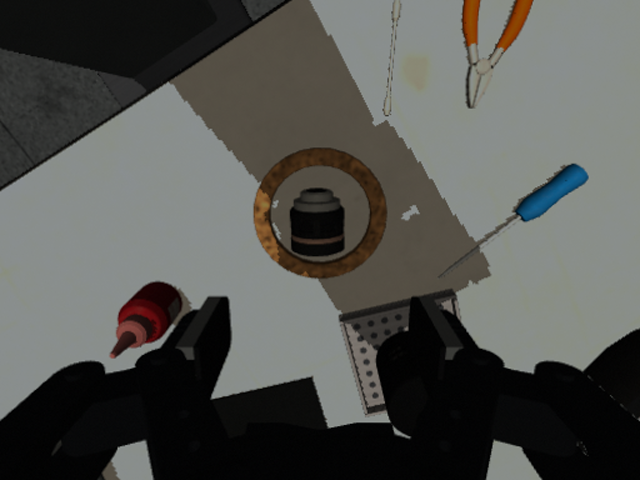

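Run:
```python
from h import *
k=.8;P=lambda u,v,z:px('w7',(u+.5)*k-.5,(v+.5)*k-.5,z)
print('ring',P(320,213,.006)); a,b=P(317.5,191,.02),P(317.5,254,.012);print(a,b)
# top edges of drum at z=.039
print(P(317.5,208,.039),P(317.5,239,.039))
Rm=R.from_quat(telemetry.get_state()['tcp_rot']).as_matrix()
for q in(a,b,P(317.5,208,.039),P(317.5,239,.039),P(320,213,.006)): print((Rm.T@(q-telemetry.get_state()['eef_pos'])*100).round(2))
```

```text
ring [0.45124129 0.17051665 0.006     ]
[0.43389528 0.17844741 0.02      ] [0.47654862 0.15373811 0.012     ]
[0.44083873 0.17450072 0.039     ] [0.45929894 0.16381956 0.039     ]
[ 2.69 -0.18 12.97]
[-2.24 -0.19 13.78]
[ 1.88 -0.18 11.07]
[-0.25 -0.18 11.07]
[ 0.79 -0.   14.37]
```

>>> arm_command:
  series: [-0.1, -0.2, 3, 0, 0, 0, 0.3, -0.1, -0.2, 6.5, 0, 0, 0, 0.3, -0.1, -0.2, 10, 0, 0, 0, 0.3, -0.1, -0.2, 12.5, 0, 0, 0, 0.3, -0.1, -0.2, 13.7, 0, 0, 0, 0.3, -0.1, -0.2, 13.7, 0, 0, 0, 0.3, -0.1, -0.2, 13.7, 0, 0, 0, 0.6, -0.1, -0.2, 13.7, 0, 0, 0, 1, -0.1, -0.2, 13.7, 0, 0, 0, 1, -0.1, -0.2, 13.7, 0, 0, 0, 1]
  force: 30

```text
time: 13.63
eef_pos: [0.4579, 0.1649, 0.0136]
tcp_rot: [0.259, 0.966, 0.001, 0.001]
contact_force: [0.1, 0.4, -1.0]
opening: 0.451
finger_force: 30.7
```

>>> arm_command:
  series: [0, 0, 0, 0, 0, 0, 1, 0, 0, 0, 0, 0, 0, 1]

```text
time: 13.8
eef_pos: [0.4576, 0.1649, 0.0133]
tcp_rot: [0.259, 0.966, 0.0, 0.001]
contact_force: [0.6, -0.7, 2.6]
opening: 0.449
finger_force: 31.0
```

>>> arm_command:
  series: [0, 0, -1, 0, 0, 0, 1, 0, 0, -3, 0, 0, 0, 1, 0, 0, -6, 0, 0, 0, 1, 0, 0, -9, 0, 0, 0, 1, 0, 0, -12, 0, 0, 0, 1, 0, 0, -14, 0, 0, 0, 1, 0, 0, -14, 0, 0, 0, 1]

```text
time: 14.38
eef_pos: [0.4597, 0.1656, 0.1583]
tcp_rot: [0.259, 0.966, 0.002, 0.005]
contact_force: [1.0, -0.0, -0.4]
opening: 0.45
finger_force: 30.8
```

Run:
```python
from h import *
st();rel([.517,-.2495,.15],72.45)
```

```text
t 14.38 p [0.4597 0.1656 0.1583] y-ang 59.98 z [ 0.011  0.002 -1.   ] op 0.4497125978686589 q [ 0.14 -0.06  2.1   0.    1.1  -0.91]
rel [-25.72 -33.08   0.83] turn -12.468776453217487
```

>>> arm_command:
  series: [-1.5, -2, 0, 0, 0, -1, 1, -4, -5, 0, 0, 0, -2, 1, -6.5, -8.2, 0, 0, 0, -4, 1, -9, -11.5, 0, 0, 0, -6, 1, -11.5, -14.8, 0, 0, 0, -8, 1, -14, -18, 0, 0, 0, -10, 1, -16.5, -21.2, 0, 0, 0, -12.5, 1, -19, -24.5, 0, 0, 0, -12.5, 1, -21.5, -27.7, 0, 0, 0, -12.5, 1, -23.5, -30.3, 0, 0, 0, -12.5, 1]

```text
time: 15.22
eef_pos: [0.5076, -0.2175, 0.1511]
tcp_rot: [0.153, 0.988, 0.0, -0.001]
contact_force: [0.5, 0.7, -0.5]
opening: 0.45
finger_force: 30.7
```

>>> arm_command:
  series: [0, 0, 0, 0, 0, 0, 1, 0, 0, 0, 0, 0, 0, 1]

```text
time: 15.38
eef_pos: [0.5075, -0.2161, 0.1509]
tcp_rot: [0.154, 0.988, 0.001, -0.001]
contact_force: [0.9, -0.1, -0.8]
opening: 0.448
finger_force: 30.8
```

Run:
```python
from h import *
st();rel([.517,-.2495,.11],72.45)
```

```text
t 15.38 p [ 0.5075 -0.2161  0.1509] y-ang 72.28 z [-0.002  0.002 -1.   ] op 0.4476495835164024 q [-0.59  0.1   1.95  0.    1.1  -1.85]
rel [-1.93 -2.89  4.09] turn -0.17243947073362165
```

>>> arm_command:
  series: [-1, -1.5, 0, 0, 0, 0, 1, -1.9, -2.9, 0.5, 0, 0, 0, 1, -1.9, -2.9, 3, 0, 0, 0, 1, -1.9, -2.9, 6, 0, 0, 0, 1, -1.9, -2.9, 9, 0, 0, 0, 1, -1.9, -2.9, 11.2, 0, 0, 0, 1, -1.9, -2.9, 11.8, 0, 0, 0, 1, -1.9, -2.9, 11.8, 0, 0, 0, 1, -1.9, -2.9, 11.8, 0, 0, 0, 1]

```text
time: 16.13
eef_pos: [0.518, -0.2476, 0.0347]
tcp_rot: [0.152, 0.988, 0.0, 0.0]
contact_force: [0.3, -0.1, -0.9]
opening: 0.447
finger_force: 30.8
```

>>> arm_command:
  series: [0, 0, 0.2, 0, 0, 0, 1, 0, 0, 0.2, 0, 0, 0, 1, 0, 0, 0.2, 0, 0, 0, 1]

```text
time: 16.38
eef_pos: [0.5186, -0.2489, 0.0338]
tcp_rot: [0.152, 0.988, -0.001, 0.001]
contact_force: [-0.5, 0.6, -0.9]
opening: 0.453
finger_force: 30.8
```

>>> arm_command:
  series: [0, 0, 0.2, 0, 0, 0, 1, 0, 0, 0.2, 0, 0, 0, 1, 0, 0, 0.2, 0, 0, 0, 1]

```text
time: 16.63
eef_pos: [0.5177, -0.2485, 0.0303]
tcp_rot: [0.153, 0.988, -0.0, 0.0]
contact_force: [0.3, -0.7, -1.3]
opening: 0.45
finger_force: 30.8
```

>>> arm_command:
  series: [0, 0, 0.2, 0, 0, 0, 1, 0, 0, 0.2, 0, 0, 0, 1, 0, 0, 0.2, 0, 0, 0, 1]

```text
time: 16.88
eef_pos: [0.5175, -0.2484, 0.0279]
tcp_rot: [0.153, 0.988, 0.0, -0.0]
contact_force: [0.2, 0.7, -1.0]
opening: 0.449
finger_force: 30.8
```

>>> arm_command:
  series: [0, 0, 0.15, 0, 0, 0, 1, 0, 0, 0.15, 0, 0, 0, 1, 0, 0, 0.15, 0, 0, 0, 1]

```text
time: 17.13
eef_pos: [0.5179, -0.2486, 0.0273]
tcp_rot: [0.152, 0.988, -0.0, 0.0]
contact_force: [-1.1, 0.7, 3.8]
opening: 0.447
finger_force: 31.3
```

>>> arm_command:
  series: [0, 0, 0, 0, 0, 0, 0.45, 0, 0, 0, 0, 0, 0, 0.38, 0, 0, 0, 0, 0, 0, 0.38, 0, 0, -2, 0, 0, 0, 0.38, 0, 0, -5, 0, 0, 0, 0.38, 0, 0, -9, 0, 0, 0, 0.38, 0, 0, -13, 0, 0, 0, 0.38, 0, 0, -16, 0, 0, 0, 0.38, 0, 0, -16, 0, 0, 0, 0.38]

```text
time: 17.88
eef_pos: [0.5214, -0.251, 0.1954]
tcp_rot: [0.152, 0.988, -0.003, 0.007]
contact_force: [1.1, 0.4, 0.7]
opening: 0.622
finger_force: 0.0
```

Run:
```python
from h import *
st();rel([.55,.03,.20],30);a,_=cam('wrist','w8');cv2.imwrite('pics/w8b.png',cv2.resize(a,(480,360)))
```

```text
t 17.88 p [ 0.5214 -0.251   0.1954] y-ang 72.47 z [ 0.012 -0.009 -1.   ] op 0.6217896267625312 q [-0.62  0.1   1.86  0.    1.17 -1.89]
rel [ 5.73 27.65 -0.67] turn 42.46592878323709
```

View pics/w8b.png

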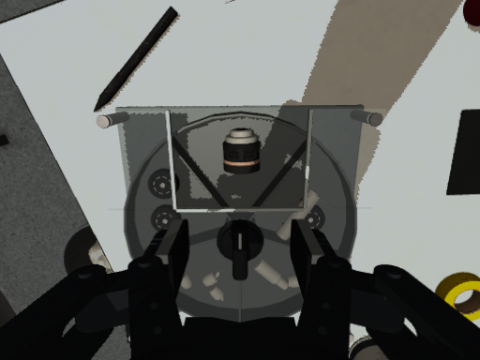

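>>> arm_command:
  series: [0.3, 2, 0, 0, 0, 3, 0.38, 0.7, 5.5, 0, 0, 0, 6, 0.38, 1.1, 9.3, 0, 0, 0, 9, 0.38, 1.6, 13.2, 0, 0, 0, 12, 0.38, 2.1, 17.2, 0, 0, 0, 15, 0.4, 2.6, 21.2, -0.3, 0, 0, 18, 0.45, 3.1, 25.2, -0.6, 0, 0, 21, 0.5, 3.5, 28.8, -1, 0, 0, 24, 0.5, 3.8, 31, -1, 0, 0, 25, 0.5, 3.8, 31, -1, 0, 0, 25, 0.5]

```text
time: 18.77
eef_pos: [0.5742, 0.0627, 0.1948]
tcp_rot: [0.361, 0.933, 0.0, -0.001]
contact_force: [0.0, 0.2, 0.7]
opening: 0.503
finger_force: 0.0
```

Run:
```python
from h import *
st();rel([.594,.160,.17],45);a,_=cam('wrist','w9');cv2.imwrite('pics/w9b.png',cv2.resize(a,(640,480),interpolation=cv2.INTER_CUBIC)+20)
```

```text
t 18.77 p [0.5742 0.0627 0.1948] y-ang 47.7 z [-0.002  0.002 -1.   ] op 0.5026323472723965 q [-0.07  0.11  1.85  0.    1.18 -0.9 ]
rel [5.08 8.53 2.49] turn 2.7048953566628597
```

View pics/w9b.png

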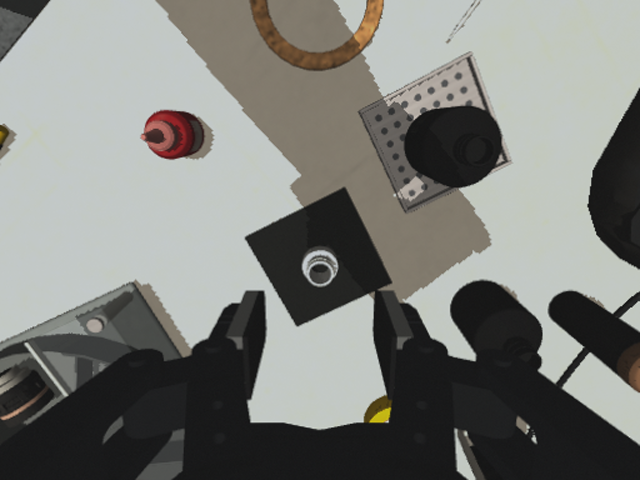

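The mount stands at (320,266) on the mat. The bell's neck top is at (475,151). The tray corners are (471,54), (510,159), (405,211) and (360,110).

Run:
```python
from h import *
k=.8;w=lambda u,v:('w9',(u+.5)*k-.5,(v+.5)*k-.5)
b=px(*w(475,151),.094);print('bell',b,tri([w(475,151),('t0',238.5*.64-.5,297.5*.64-.5)]))
t=np.array([px(*w(*p),.012) for p in((471,54),(510,159),(405,211),(360,110))]);print(t,t.mean(0))
print('mount',px(*w(319,255),.031))
print('ring bottom inner/outer',px(*w(317,70),.009))
rel([b[0],b[1],.13],45)
```

```text
bell [0.59603308 0.16927128 0.094     ] [0.6028 0.1715 0.0666]
[[0.56097574 0.22871048 0.012     ]
 [0.64586321 0.20603986 0.012     ]
 [0.62231153 0.11609216 0.012     ]
 [0.5348712  0.14081115 0.012     ]] [0.59100542 0.17291341 0.012     ]
mount [0.59761229 0.04006132 0.031     ]
ring bottom inner/outer [0.49033353 0.13554723 0.009     ]
rel [5.66 9.53 6.45] turn 2.68783958208013
```

>>> arm_command:
  series: [1.5, 2.5, 0, 0, 0, 1, 0.5, 3.5, 6, 0.5, 0, 0, 2, 0.4, 5, 8.5, 1, 0, 0, 2.7, 0.3, 5.3, 9, 2.5, 0, 0, 2.7, 0.3, 5.3, 9, 3.5, 0, 0, 2.7, 0.3, 5.3, 9, 3.5, 0, 0, 2.7, 0.3, 5.3, 9, 3.5, 0, 0, 2.7, 0.3]

```text
time: 19.4
eef_pos: [0.5956, 0.1591, 0.1597]
tcp_rot: [0.385, 0.923, -0.001, -0.002]
contact_force: [0.7, -0.6, 0.8]
opening: 0.699
finger_force: 0.0
```

Run:
```python
from h import *
st();a,_=cam('wrist','w10');cv2.imwrite('pics/w10b.png',cv2.resize(a,(640,480),interpolation=cv2.INTER_CUBIC)+30)
```

```text
t 19.4 p [0.5956 0.1591 0.1597] y-ang 44.68 z [-0.004 -0.001 -1.   ] op 0.6988817981334313 q [ 0.1   0.23  1.78 -0.    1.13 -0.68]
```

View pics/w10b.png

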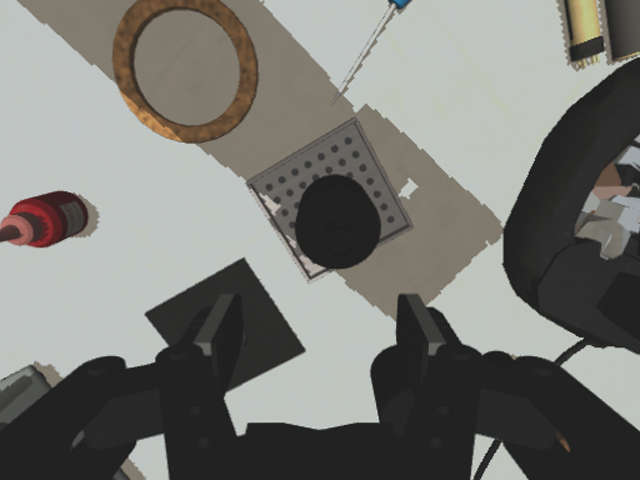

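That view shows the bell body at (338,222) and the cork ring at (185,68). From here I'll fit silhouettes by code, since my picture budget is used up.

```bash
cat > fit.py <<'E'
from h import *
from scipy.optimize import minimize
C=np.linspace(0,2*np.pi,48,endpoint=False)
def fit(name,mask,x0,rings):
    def hull(p):
        P=np.concatenate([np.c_[p[0]+r*np.cos(C),p[1]+r*np.sin(C),0*C+z] for r,z in rings])
        m=np.zeros(mask.shape,np.uint8);cv2.fillConvexPoly(m,np.round(cv2.convexHull(proj(name,P).astype(np.float32))*16).astype(int),1,shift=4);return m>0
    f=lambda p:1-(hull(p)&mask).sum()/(hull(p)|mask).sum()
    best=min(((f((x0[0]+a,x0[1]+b)),a,b) for a in np.arange(-.016,.017,.004) for b in np.arange(-.016,.017,.004)))
    r=minimize(f,(x0[0]+best[1],x0[1]+best[2]),method='Nelder-Mead',options=dict(initial_simplex=np.array([[0,0],[.003,0],[0,.003]])+[x0[0]+best[1],x0[1]+best[2]]))
    print(name,'fit',r.x.round(4),'1-IoU',round(r.fun,3));return r.x
def blob(m,u,v):
    n,l,s,c=cv2.connectedComponentsWithStats(m.astype(np.uint8));return l==l[int(v),int(u)]
BELL=lambda z0:[(.0275,z0),(.0275,z0+.06),(.0105,z0+.073),(.0105,z0+.091)]
E
python3 - <<'E'
from fit import *
for n,(u,v) in dict(w10=(338,215),w9=(440,145)).items():
    a=cv2.imread(f'pics/{n}.png');g=a.max(2);u,v=u*.8,v*.8
    m=blob(g<40,u,v);print(m.sum(),np.where(m.any(0))[0][[0,-1]],np.where(m.any(1))[0][[0,-1]]);fit(n,m,(.596,.165),BELL(.003))
# ring: orange colour mask
for n,g in (('w10',(185,68)),('w7',(320,213))):
    a=cv2.imread(f'pics/{n}.png').astype(int);m=(a[...,2]-a[...,0]>40)&(a[...,2]>60);u,v=g[0]*.8,g[1]*.8
    n_,l,s,c=cv2.connectedComponentsWithStats(m.astype(np.uint8))
    i=min(range(1,n_),key=lambda i:np.hypot(*(c[i]-[u,v]))-s[i,4]*.01)
    h=np.zeros(m.shape,np.uint8);p=np.argwhere(l==i)[:,::-1].astype(np.int32);cv2.fillConvexPoly(h,cv2.convexHull(p),1)
    print(s[i]);fit(n,h>0,(.4535,.170),[(.05,0),(.05,.009)])
E
```

```text
4171 [232 326] [138 218]
w10 fit [0.5964 0.1722] 1-IoU 0.063
4177 [320 404] [ 47 167]
w9 fit [0.5974 0.1706] 1-IoU 0.08
[  90    0  115  114 3533]
w10 fit [0.4514 0.1695] 1-IoU 0.046
[203 131  45  91 995]
w7 fit [0.454  0.1449] 1-IoU 0.737
```

Run:
```python
from fit import *
for n,(u,v) in dict(w10=(338,215),w9=(440,145)).items():
    a=cv2.imread(f'pics/{n}.png');g=a.max(2)
    for th in (22,30):
        m=cv2.morphologyEx((g<th).astype(np.uint8),cv2.MORPH_OPEN,np.ones((9,9)));m=blob(m,u*.8,v*.8);print(th,m.sum(),np.where(m.any(0))[0][[0,-1]],np.where(m.any(1))[0][[0,-1]]);fit(n,m,(.596,.168),BELL(.003))
for n,(u,v),s in (('w7',(320,213),.8),('w1',(397,352),.64)):
    a=cv2.imread(f'pics/{n}.png').astype(int);m=((a[...,2]-a[...,0])>0.35*a[...,2])&(a[...,2]>25)
    Y,X=np.indices(m.shape);r=np.hypot(X-u*s,Y-v*s);m&=(r<62*(1 if n=='w7' else .65))&(r>(36 if n=='w7' else 26))
    h=np.zeros(m.shape,np.uint8);cv2.fillConvexPoly(h,cv2.convexHull(np.argwhere(m)[:,::-1].astype(np.int32)),1);print(m.sum());fit(n,h>0,(.4535,.170),[(.05,0),(.05,.009)])
rel([.597,.171,.11],45)
```

```text
22 3965 [237 303] [140 214]
w10 fit [0.5971 0.1715] 1-IoU 0.066
30 4014 [236 303] [140 214]
w10 fit [0.5971 0.1716] 1-IoU 0.056
22 3941 [324 400] [ 85 148]
w9 fit [0.5973 0.1705] 1-IoU 0.068
30 3977 [324 400] [ 85 149]
w9 fit [0.5973 0.1705] 1-IoU 0.061
3867
w7 fit [0.453 0.169] 1-IoU 0.028
1735
w1 fit [0.4528 0.1688] 1-IoU 0.053
rel [0.8  0.89 5.09] turn -0.3397987495239363
```

>>> arm_command:
  series: [0.8, 0.9, 0, 0, 0, 0, 0.4, 0.8, 0.9, 1.5, 0, 0, 0, 0.4, 0.8, 0.9, 4, 0, 0, 0, 0.4, 0.8, 0.9, 6.5, 0, 0, 0, 0.4, 0.8, 0.9, 7.8, 0, 0, 0, 0.4, 0.8, 0.9, 7.8, 0, 0, 0, 0.4, 0.8, 0.9, 7.8, 0, 0, 0, 0.4]

```text
time: 20.03
eef_pos: [0.5975, 0.1727, 0.0837]
tcp_rot: [0.385, 0.923, -0.0, -0.0]
contact_force: [0.3, -0.3, 0.2]
opening: 0.598
finger_force: 0.0
```

Run:
```python
from h import *
st();rel([.597,.171,.079],45);a,_=cam('wrist','w11')
print(telemetry.get_state()['contact_force'])
```

```text
t 20.03 p [0.5975 0.1727 0.0837] y-ang 44.74 z [-0.001  0.    -1.   ] op 0.5979687430034306 q [ 0.12  0.33  1.81  0.    1.   -0.66]
rel [-0.09 -0.15  0.47] turn -0.2624541428110092
[-0.47277246 -0.7662581   0.42785236]
```

>>> arm_command:
  series: [0, -0.1, 0.2, 0, 0, 0, 0.6, 0, -0.1, 0.2, 0, 0, 0, 0.8, 0, -0.1, 0.2, 0, 0, 0, 1, 0, -0.1, 0.2, 0, 0, 0, 1, 0, -0.1, 0.2, 0, 0, 0, 1, 0, -0.1, 0.2, 0, 0, 0, 1]
  force: 40

```text
time: 20.58
eef_pos: [0.5978, 0.1722, 0.0833]
tcp_rot: [0.385, 0.923, 0.001, 0.001]
contact_force: [-0.1, 0.7, 5.0]
opening: 0.193
finger_force: 39.2
```

>>> arm_command:
  series: [0, 0, -0.5, 0, 0, 0, 1, 0, 0, -1.2, 0, 0, 0, 1, 0, 0, -2.5, 0, 0, 0, 1, 0, 0, -4, 0, 0, 0, 1, 0, 0, -4, 0, 0, 0, 1, 0, 0, -4, 0, 0, 0, 1]

```text
time: 21.08
eef_pos: [0.5975, 0.1721, 0.1231]
tcp_rot: [0.385, 0.923, 0.001, 0.001]
contact_force: [-0.1, -0.4, -2.2]
opening: 0.192
finger_force: 39.1
```

Run:
```python
from fit import *
st();a,_=cam('wrist','w12')
p=telemetry.get_state()['eef_pos'];print(telemetry.get_state()['contact_force'])
g=a.max(2);m0=cv2.morphologyEx((g<30).astype(np.uint8),cv2.MORPH_OPEN,np.ones((5,5)))
u,v=proj('w12',[p[0],p[1],p[2]-.02])[0];print(u,v)
for y in range(150,330,12):print(y,''.join('#' if q else '.' for q in m0[y,120:400:6]))
```

```text
t 21.08 p [0.5975 0.1721 0.1231] y-ang 44.76 z [ 0.003  0.    -1.   ] op 0.19209830478607623 q [ 0.12  0.28  1.8  -0.    1.07 -0.66]
[-0.33100619 -0.59427278 -2.29198364]
255.47956225633064 229.95930621713555
150 ...............................................
162 ...............................................
174 ...................########....................
186 .................############..................
198 ................##############.................
210 ................###############................
222 ...............################................
234 ........##.....###.########.###................
246 ....########...##..########..##................
258 #############.###..########..###...............
270 ##################.########.#####..............
282 ####################......#########..######....
294 ####################......####################.
306 ####################......#####################
318 ##################..........###################
```

Run:
```python
from fit import *
a=cv2.imread('pics/w12.png');g=a.max(2);m0=cv2.morphologyEx((g<30).astype(np.uint8),cv2.MORPH_OPEN,np.ones((5,5)))>0
m0[:,:200]=0;m0[:,320:]=0
Rm=R.from_quat([.385,.923,.001,.001]).as_matrix();p=np.array([.5975,.1721])
best=[]
for z0 in(.038,.043):
  for ax in np.arange(-.02,.0201,.001):
    for ay in np.arange(-.006,.0061,.001):
      q=p+Rm[:2,0]*ax+Rm[:2,1]*ay
      P=np.concatenate([np.c_[q[0]+r*np.cos(C),q[1]+r*np.sin(C),0*C+z] for r,z in BELL(z0)])
      m=np.zeros(g.shape,np.uint8);cv2.fillConvexPoly(m,cv2.convexHull(proj('w12',P).astype(np.float32)).astype(np.int32),1)
      best.append(((m[150:228]!=m0[150:228]).sum(),z0,round(ax,3),round(ay,3)))
for z in(.038,.043):print(sorted(b for b in best if b[1]==z)[:4])
c=a[150:384,180:340];print(g[225:270:6,200:312:6])
```

```text
[(np.int64(108), 0.038, np.float64(-0.003), np.float64(0.0)), (np.int64(129), 0.038, np.float64(-0.002), np.float64(0.0)), (np.int64(145), 0.038, np.float64(-0.003), np.float64(-0.001)), (np.int64(167), 0.038, np.float64(-0.002), np.float64(-0.001))]
[(np.int64(82), 0.043, np.float64(-0.002), np.float64(0.0)), (np.int64(152), 0.043, np.float64(-0.002), np.float64(-0.001)), (np.int64(154), 0.043, np.float64(-0.001), np.float64(0.0)), (np.int64(178), 0.043, np.float64(-0.003), np.float64(0.0))]
[[187 187   6   4   5   6   6   6   3   3   3   6   4   4   5   6   5   4
  110]
 [188 187   4   5  21  34   4   3   3   2   5   4   6  34  34   6   5   4
  111]
 [187 187   6   5  35  35   4   2   5   3   3   4   4  36  36   5   5  26
  111]
 [186 187   5   6  35  35   3   3   5   5   5   2   4  19  36  15   6  97
  113]
 [187 133   7   6  35  35   3   6   6   5   5   6   3   7  36  34   6   6
  113]
 [187  10  11  20  35  31   4   5   6   6   7   6   7   3  35  35  12   9
  114]
 [156   6   8  35  35  12   4   3   3   6   5   2   5   4  35  36   5   6
   42]
 [ 15   6   6  21  78  12   4   1   2   4   2   3   4  12  77  51   6   6
    7]]
```

Run:
```python
from h import *
rel([.4516,.1704,.123],44.76)
```

```text
rel [ 10.1  -10.41  -0.12] turn -0.008649196626464573
```

>>> arm_command:
  series: [0.7, -0.7, 0, 0, 0, 0, 1, 2, -2.1, 0, 0, 0, 0, 1, 3.8, -3.9, 0, 0, 0, 0, 1, 5.8, -6, 0, 0, 0, 0, 1, 7.8, -8, 0, 0, 0, 0, 1, 9.2, -9.5, 0, 0, 0, 0, 1, 10, -10.3, 0, 0, 0, 0, 1, 10.1, -10.4, 0, 0, 0, 0, 1, 10.1, -10.4, 0, 0, 0, 0, 1, 10.1, -10.4, 0, 0, 0, 0, 1]

```text
time: 21.97
eef_pos: [0.4529, 0.1705, 0.1221]
tcp_rot: [0.385, 0.923, 0.0, 0.001]
contact_force: [0.2, 0.1, -0.8]
opening: 0.199
finger_force: 39.1
```

Run:
```python
from fit import *
rel([.4516,.1704,.09],44.76);st()
a,_=cam('wrist','w13');a=a.astype(int)
m=((a[...,2]-a[...,0])>0.35*a[...,2])&(a[...,2]>25)
Y,X=np.indices(m.shape);u,v=proj('w13',[.453,.169,.005])[0];r=np.hypot(X-u,Y-v);m&=r<85
i=np.argwhere(m);print(u,v,m.sum(),i.min(0),i.max(0))
P=lambda x,y:proj('w13',np.concatenate([np.c_[x+rr*np.cos(C),y+rr*np.sin(C),0*C+z] for rr,z in((.05,0.001),(.05,.009))]))
# fit front half: compare columns/rows extents
from itertools import product
best=[]
for dx,dy in product(np.arange(-.006,.0061,.001),repeat=2):
    q=P(.453+dx,.169+dy);h=np.zeros(m.shape,np.uint8);cv2.fillConvexPoly(h,cv2.convexHull(q.astype(np.float32)).astype(np.int32),1)
    q2=proj('w13',np.c_[.453+dx+.0375*np.cos(C),.169+dy+.0375*np.sin(C),0*C+.009]);cv2.fillConvexPoly(h,q2.astype(np.int32),0)
    top=int(v)-5;best.append(((h[:top]!=m[:top]).sum(),round(dx,3),round(dy,3)))
print(sorted(best)[:4])
```

```text
rel [ 0.08 -0.1   3.2 ] turn -0.012390906689248027
t 21.97 p [0.4529 0.1705 0.1221] y-ang 44.75 z [ 0.002  0.    -1.   ] op 0.19861023168005026 q [ 0.15 -0.02  2.13 -0.    1.03 -0.63]
254.90082346593192 186.43154418695033 3126 [128 197] [218 313]
[(np.int64(159), np.float64(0.001), np.float64(0.0)), (np.int64(221), np.float64(0.001), np.float64(-0.001)), (np.int64(272), np.float64(0.0), np.float64(0.0)), (np.int64(273), np.float64(0.002), np.float64(0.0))]
```

The ring fits to (0.454, 0.169), so the bell is centred above it. Lowering.

>>> arm_command:
  series: [0, 0, 1, 0, 0, 0, 1, 0, 0, 2, 0, 0, 0, 1, 0, 0, 3, 0, 0, 0, 1, 0, 0, 3.7, 0, 0, 0, 1, 0, 0, 3.9, 0, 0, 0, 1, 0, 0, 3.9, 0, 0, 0, 1, 0, 0, 3.9, 0, 0, 0, 1]

```text
time: 22.6
eef_pos: [0.4518, 0.1705, 0.0824]
tcp_rot: [0.385, 0.923, -0.0, -0.0]
contact_force: [-0.4, -0.2, -1.8]
opening: 0.193
finger_force: 39.1
```

>>> arm_command:
  series: [0, 0, 0.15, 0, 0, 0, 1, 0, 0, 0.15, 0, 0, 0, 1, 0, 0, 0.15, 0, 0, 0, 1]

```text
time: 22.85
eef_pos: [0.4519, 0.1706, 0.0815]
tcp_rot: [0.385, 0.923, 0.0, 0.0]
contact_force: [-0.5, 0.2, -0.9]
opening: 0.195
finger_force: 39.1
```

>>> arm_command:
  series: [0, 0, 0.15, 0, 0, 0, 1, 0, 0, 0.15, 0, 0, 0, 1, 0, 0, 0.15, 0, 0, 0, 1]

```text
time: 23.1
eef_pos: [0.4523, 0.1706, 0.0802]
tcp_rot: [0.385, 0.923, 0.0, 0.001]
contact_force: [1.0, -0.7, 0.4]
opening: 0.195
finger_force: 39.4
```

>>> arm_command:
  series: [0, 0, 0.15, 0, 0, 0, 1, 0, 0, 0.15, 0, 0, 0, 1, 0, 0, 0.15, 0, 0, 0, 1]

```text
time: 23.35
eef_pos: [0.453, 0.1708, 0.0802]
tcp_rot: [0.385, 0.923, 0.001, 0.001]
contact_force: [-2.4, 0.3, 7.5]
opening: 0.196
finger_force: 40.3
```

>>> arm_command:
  series: [0, 0, -0.1, 0, 0, 0, 1, 0, 0, -0.1, 0, 0, 0, 0.7, 0, 0, -0.1, 0, 0, 0, 0.5, 0, 0, -0.1, 0, 0, 0, 0.4, 0, 0, -1, 0, 0, 0, 0.4, 0, 0, -4, 0, 0, 0, 0.4, 0, 0, -8, 0, 0, 0, 0.4, 0, 0, -11, 0, 0, 0, 0.4, 0, 0, -11, 0, 0, 0, 0.4]

```text
time: 24.1
eef_pos: [0.4561, 0.1713, 0.1965]
tcp_rot: [0.385, 0.923, 0.004, 0.006]
contact_force: [1.0, 1.2, 1.1]
opening: 0.594
finger_force: 0.0
```

Run:
```python
from fit import *
st();a,_=cam('wrist','w14');g=a.max(2)
u,v=proj('w14',[.4535,.169,.05])[0]
m=cv2.morphologyEx((g<30).astype(np.uint8),cv2.MORPH_OPEN,np.ones((7,7)));m=blob(m,u,v);print(u,v,m.sum());fit('w14',m,(.4535,.169),BELL(0))
# mount from w9 and w3-like colours
b=cv2.imread('pics/w9.png');u,v=320*.8,266*.8
print(b.max(2)[int(v)-24:int(v)+26:4,int(u)-28:int(u)+32:4])
```

```text
t 24.1 p [0.4561 0.1713 0.1965] y-ang 44.77 z [ 0.014  0.002 -1.   ] op 0.5938555896272347 q [ 0.15 -0.11  2.07  0.    1.17 -0.63]
250.65416407324616 175.43015288624198 2999
w14 fit [0.4524 0.1711] 1-IoU 0.066
[[ 18  16  15  16  17   6   8   7   8   8   7   8   9   8   7]
 [ 17  17  17  16  17   6   7   8   8   6   7   8   9   8   9]
 [ 16  16  18  15  16   9   8  19   8   6   9   7   9   9   8]
 [ 17  16  15  16  16  55  74 133  81  41   8   6   7   8   7]
 [ 17  16  16  14  69 183 117  75 153 182  33   8   7   7   7]
 [ 17  17  16  16 184  76  93  71  92  66 168  12   9   8   7]
 [ 17  16  17  16 178 165  42  17  75 105 169  17   7   7   8]
 [ 16  16  17  15 176  44   8  16  21 116 124  16  17   8   8]
 [ 17  16  16  16 132  38  43  48  54  95  86  18  17  15   7]
 [ 17  16  16  17  16 170  43  48  54 162  17  17  16  17   7]
 [ 17  17  18  18  16  18  98 141  88  16  18  16  17  16  17]
 [ 18  16  17  16  17  17  16  18  16  18  16  16  17  17  17]
 [ 16  17  16  17  17  17  18  16  15  17  17  16  16  17  17]]
```

Run:
```python
from fit import *
MT=[(.016,.003),(.016,.012),(.014,.031)]
b=cv2.imread('pics/w9.png').max(2);u,v=320*.8,266*.8
Y,X=np.indices(b.shape);m=(b>28)&(np.hypot(X-u,Y-v)<26);n,l,s,c=cv2.connectedComponentsWithStats(m.astype(np.uint8));i=1+s[1:,4].argmax();print(s[i])
h=np.zeros(m.shape,np.uint8);cv2.fillConvexPoly(h,cv2.convexHull(np.argwhere(l==i)[:,::-1].astype(np.int32)),1);x=fit('w9',h>0,(.602,.033),MT)
rel([x[0],x[1],.17],72)
```

```text
[241 197  30  33 715]
w9 fit [0.6102 0.0291] 1-IoU 0.093
rel [-21.03   1.04   2.45] turn -27.23507385684168
```

>>> arm_command:
  series: [-1.5, 0.1, 0, 0, 0, -3, 0.4, -4.5, 0.2, 0, 0, 0, -8, 0.4, -8, 0.4, 0, 0, 0, -13, 0.4, -11.5, 0.6, 0.5, 0, 0, -18, 0.4, -15, 0.8, 1, 0, 0, -23, 0.4, -18, 0.9, 2, 0, 0, -27, 0.4, -20.5, 1, 4, 0, 0, -30, 0.4, -21, 1, 6, 0, 0, -30, 0.4, -21, 1, 7, 0, 0, -30, 0.4, -21, 1, 7, 0, 0, -30, 0.4]

```text
time: 24.98
eef_pos: [0.6035, 0.0286, 0.1133]
tcp_rot: [0.133, 0.991, 0.0, -0.005]
contact_force: [-0.6, 0.1, -1.0]
opening: 0.596
finger_force: 0.0
```

Run:
```python
from fit import *
st();a,_=cam('wrist','w15');b=a.max(2)
MT=[(.016,.003),(.016,.012),(.014,.031)]
u,v=proj('w15',[.6095,.0295,.018])[0];print(u,v)
Y,X=np.indices(b.shape);m=(b>28)&(np.hypot(X-u,Y-v)<40);n,l,s,c=cv2.connectedComponentsWithStats(m.astype(np.uint8));i=1+s[1:,4].argmax();print(s[i])
h=np.zeros(m.shape,np.uint8);cv2.fillConvexPoly(h,cv2.convexHull(np.argwhere(l==i)[:,::-1].astype(np.int32)),1);x=fit('w15',h>0,(.6095,.0295),MT)
rel([x[0],x[1],.0115],75)
```

```text
t 24.98 p [0.6035 0.0286 0.1133] y-ang 74.7 z [-0.009  0.001 -1.   ] op 0.5961251079878269 q [-0.12  0.26  1.84  0.    1.05 -1.42]
258.90756240926567 200.71358787244804
[ 240  178   39   44 1139]
w15 fit [0.6092 0.0296] 1-IoU 0.115
rel [-0.5   0.19 10.4 ] turn -0.25004775227013454
```

>>> arm_command:
  series: [-0.3, 0.2, 1.5, 0, 0, 0, 0.4, -0.3, 0.2, 4, 0, 0, 0, 0.4, -0.3, 0.2, 7, 0, 0, 0, 0.4, -0.3, 0.2, 9.2, 0, 0, 0, 0.4, -0.3, 0.2, 9.9, 0, 0, 0, 0.4, -0.3, 0.2, 9.9, 0, 0, 0, 0.4, -0.3, 0.2, 9.9, 0, 0, 0, 0.4]

```text
time: 25.62
eef_pos: [0.6108, 0.0301, 0.0207]
tcp_rot: [0.132, 0.991, 0.0, 0.001]
contact_force: [0.5, 0.5, 0.1]
opening: 0.601
finger_force: 0.0
```

Run:
```python
from h import *
st();rel([.609,.0296,.0115],75)
```

```text
t 25.62 p [0.6108 0.0301 0.0207] y-ang 74.8 z [ 0.002 -0.    -1.   ] op 0.6005625272169596 q [-0.12  0.4   1.86  0.    0.88 -1.42]
rel [ 0.17 -0.1   0.92] turn -0.19777330346288124
```

>>> arm_command:
  series: [0.1, -0.1, 0.4, 0, 0, 0, 0.4, 0.1, -0.1, 0.7, 0, 0, 0, 0.4, 0.1, -0.1, 0.7, 0, 0, 0, 0.6, 0.1, -0.1, 0.7, 0, 0, 0, 1, 0.1, -0.1, 0.7, 0, 0, 0, 1, 0.1, -0.1, 0.7, 0, 0, 0, 1, 0.1, -0.1, 0.7, 0, 0, 0, 1]
  force: 30

```text
time: 26.2
eef_pos: [0.6094, 0.0289, 0.0131]
tcp_rot: [0.133, 0.991, 0.0, 0.0]
contact_force: [-1.7, 0.0, 4.3]
opening: 0.32
finger_force: 29.3
```

>>> arm_command:
  series: [0, 0, -1, 0, 0, 0, 1, 0, 0, -3, 0, 0, 0, 1, 0, 0, -6, 0, 0, 0, 1, 0, 0, -8, 0, 0, 0, 1, 0, 0, -8, 0, 0, 0, 1, 0, 0, -8, 0, 0, 0, 1]

```text
time: 26.7
eef_pos: [0.6098, 0.0287, 0.0936]
tcp_rot: [0.133, 0.991, -0.0, 0.002]
contact_force: [-0.0, -0.5, -1.0]
opening: 0.319
finger_force: 29.0
```

Run:
```python
from h import *
st();rel([.592,.171,.09],75)
```

```text
t 26.7 p [0.6098 0.0287 0.0936] y-ang 74.76 z [ 0.003 -0.001 -1.   ] op 0.3187712322254661 q [-0.12  0.29  1.84 -0.    1.01 -1.42]
rel [ 5.46 13.26  0.35] turn -0.23881758148030485
```

>>> arm_command:
  series: [0.5, 1.2, 0, 0, 0, 0, 1, 1.5, 3.7, 0, 0, 0, 0, 1, 2.8, 6.8, 0, 0, 0, 0, 1, 4, 9.8, 0, 0, 0, 0, 1, 5, 12.2, 0, 0, 0, 0, 1, 5.4, 13.2, 0, 0, 0, 0, 1, 5.4, 13.2, 2, 0, 0, 0, 1, 5.4, 13.2, 5, 0, 0, 0, 1, 5.4, 13.2, 6.7, 0, 0, 0, 1, 5.4, 13.2, 6.7, 0, 0, 0, 1]

```text
time: 27.53
eef_pos: [0.5862, 0.1701, 0.0185]
tcp_rot: [0.132, 0.991, -0.002, -0.006]
contact_force: [-0.8, -0.3, -1.0]
opening: 0.317
finger_force: 29.0
```

>>> arm_command:
  series: [0, 0, 0.5, 0, 0, 0, 1, 0, 0, 0.5, 0, 0, 0, 1, 0, 0, 0.5, 0, 0, 0, 1]

```text
time: 27.78
eef_pos: [0.5923, 0.1704, 0.021]
tcp_rot: [0.133, 0.991, 0.0, 0.001]
contact_force: [0.5, -0.2, 0.5]
opening: 0.315
finger_force: 29.0
```

>>> arm_command:
  series: [0, 0, 0.2, 0, 0, 0, 1, 0, 0, 0.2, 0, 0, 0, 1, 0, 0, 0.2, 0, 0, 0, 1]

```text
time: 28.03
eef_pos: [0.5921, 0.1704, 0.019]
tcp_rot: [0.133, 0.991, 0.0, 0.001]
contact_force: [0.7, -0.6, -0.9]
opening: 0.317
finger_force: 29.0
```

>>> arm_command:
  series: [0, 0, 0.3, 0, 0, 0, 1, 0, 0, 0.3, 0, 0, 0, 1, 0, 0, 0.3, 0, 0, 0, 1]

```text
time: 28.28
eef_pos: [0.5913, 0.1704, 0.015]
tcp_rot: [0.133, 0.991, -0.0, -0.0]
contact_force: [0.0, -0.1, -0.6]
opening: 0.316
finger_force: 29.0
```

>>> arm_command:
  series: [0, 0, 0.2, 0, 0, 0, 1, 0, 0, 0.2, 0, 0, 0, 1, 0, 0, 0.2, 0, 0, 0, 1]

```text
time: 28.53
eef_pos: [0.5917, 0.1705, 0.0133]
tcp_rot: [0.133, 0.991, 0.0, 0.0]
contact_force: [-0.3, 0.3, 0.2]
opening: 0.317
finger_force: 29.0
```

>>> arm_command:
  series: [0, 0, 0.15, 0, 0, 0, 1, 0, 0, 0.15, 0, 0, 0, 1, 0, 0, 0.15, 0, 0, 0, 1]

```text
time: 28.78
eef_pos: [0.5919, 0.1704, 0.0131]
tcp_rot: [0.133, 0.991, -0.0, -0.0]
contact_force: [-2.2, -1.1, 7.3]
opening: 0.315
finger_force: 30.2
```

Contact. Releasing and rising.

>>> arm_command:
  series: [0, 0, 0, 0, 0, 0, 0.55, 0, 0, 0, 0, 0, 0, 0.45, 0, 0, 0, 0, 0, 0, 0.45, 0, 0, -1, 0, 0, 0, 0.45, 0, 0, -4, 0, 0, 0, 0.45, 0, 0, -8, 0, 0, 0, 0.45, 0, 0, -12, 0, 0, 0, 0.45, -3, -1, -15, 0, 0, 0, 0.45, -6, -3, -16, 0, 0, 0, 0.45, -6, -3, -16, 0, 0, 0, 0.45]

```text
time: 29.62
eef_pos: [0.6477, 0.122, 0.1787]
tcp_rot: [0.134, 0.991, 0.0, 0.007]
contact_force: [0.2, 0.2, 0.4]
opening: 0.549
finger_force: 0.0
```

Run:
```python
from fit import *
st();a,_=cam('wrist','w16');b=a.max(2);print(b.shape)
u,v=proj('w16',[.5919,.1704,.018])[0];t=proj('w16',[.592,.171,.003])[0];print(u,v,t)
MT=[(.016,.003),(.016,.012),(.014,.031)]
# bell recheck
u2,v2=proj('w16',[.4525,.171,.05])[0];print('bell px',u2,v2)
if 20<u2<490 and 15<v2<370:
    m=cv2.morphologyEx((b<30).astype(np.uint8),cv2.MORPH_OPEN,np.ones((7,7)));fit('w16',blob(m,u2,v2),(.4525,.171),BELL(0))
print(b[int(v)-36:int(v)+40:4,int(u)-40:int(u)+44:4])
# top camera capsule/bell/mount change check
c,_=cam('top','t1');d=cv2.absdiff(c,cv2.imread('pics/t0.png')).max(2)>40
n,l,s,cc=cv2.connectedComponentsWithStats(cv2.morphologyEx(d.astype(np.uint8),cv2.MORPH_OPEN,np.ones((3,3))))
print([(s[i].tolist()) for i in range(1,n) if s[i,4]>25])
```

```text
t 29.62 p [0.6477 0.122  0.1787] y-ang 74.59 z [ 0.014 -0.002 -1.   ] op 0.5486315672027338 q [ 0.03  0.29  1.67 -0.    1.17 -1.27]
(384, 512)
289.69967556543315 101.49909334864428 [288.67547615 100.9858761 ]
bell px 248.82803760144344 -100.42964720755464
[[ 89  81  70  87  83  68  85  83  66  85  84  64  84  83  63  83  83  55
   83 150 118]
 [ 94  94  93  92  91  91  90  90  89  89  87  87  87  85  85  85  84  83
   83 168 169]
 [ 89  65  66  88  66  55  86  66  53  86  78  39  84  79  35  82  79  34
   81 161  69]
 [ 93  57  46  91  56  45  91  57  43  89  58  41  88  59  37  87  60  37
   85  52  76]
 [ 88  88  88  87  87  86  87  86  85  85  85  85  83  83  83  83  82  83
   82  82 167]
 [ 90  84  89  89  83  89  88  83  88  71 104  75  85  82  84  84  82  83
   83  81 165]
 [ 90  34  45  88  33  43  88  37 117 115 106 110 114  57  38  86  33  36
   85  34  72]
 [ 89  89  88  87  87  86  84 116  79 107  85  51  97 110  82  82  82  81
   81  81 164]
 [ 87  87  86  86  86  85  58 112 116  83  83  84  56 109 104  81  81  80
   80  81 165]
 [ 88  33  36  87  33  43  89  92  89  86  
[... 500 characters left out ...]
  40  85  34  44  85  33  55  84  33  73  84  33  84  82  33  84
   81  32  84]
 [ 87  87  87  86  86  85  86  85  84  84  84  83  83  83  83  83  82  83
   82  83  82]
 [ 85  85  85  85  85  84  83  82  83  83  80  83  83  72  83  82  73  81
   82  73  82]
 [ 85  41  42  85  33  53  83  33  70  83  33  83  82  32  82  78  33  82
   63  32  81]]
[[6, 91, 188, 215, 16300], [71, 128, 7, 15, 70], [99, 134, 14, 13, 116], [82, 138, 12, 15, 85], [48, 143, 28, 53, 783], [73, 145, 7, 6, 36], [64, 179, 18, 27, 198], [153, 198, 6, 5, 26], [133, 198, 48, 109, 2621], [38, 216, 7, 12, 57], [303, 223, 11, 13, 82], [340, 234, 4, 10, 30], [141, 239, 28, 28, 302], [0, 293, 4, 8, 27], [92, 307, 33, 77, 1394]]
```

The mount stands upright in the tray, with its ring centred on the expected pixel. The bell fits within about 2 mm of the ring centre and the capsule is in its bin.

```bash
python3 -c "
from plant import ctrl;print(ctrl.sign_off())"
```

```text
the job is handed in; nothing more can be done
None
```

I moved all three parts on one station and handed the job in at about 30 s: the mount stands in the steel tray, the bell stands about 2 mm from the cork ring's centre, and the capsule lies near the middle of the mount's bin; the sign-off gave no verdict.

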